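# Fold the telescopic lamp stands and clamp them in their rack

### The job

The telescopic lamp stands are done with: push each one fully shut, the thin inner tube home first and only then the middle tube, and stand every one upright in its own bay of the rack. When all are in, turn the cam knob clockwise until the sprung clamp bar drops into the cam's notch and holds their feet. Leave the meter, the wire reel and the lamp heads where they are.

Things in the scene. Friction and masses are not known exactly. Their poses are not given: they have to be found in the camera images.
- stand1: telescopic bench lamp stand without lamp, upright; one of the four, all alike, may be absent. Origin: centre of the underside of the foot; z up the tubes. Round steel foot 64 mm across, 14 mm thick; grey barrel 38 mm across from 14 to 110 mm up, then middle tube, inner tube and cap. Shut: 130 mm tall; height = 0.130 + inner + middle. 0.5 kg, mostly foot. Carry it by the barrel
- stand1_inner (a joint): how far the aluminium inner tube of stand1, 19 mm across, stands out of the middle tube, m: 0 = fully home (cap on collar), at most 0.066. On top it has a flat rubber cap 31 mm across, 12 mm high. Friction fit: stays where left, about 6 N along it moves it
- stand1_middle (a joint): how far the steel middle tube of stand1, 29 mm across, stands out of the barrel, m: 0 = fully home (collar on barrel), at most 0.066. On top it has a black collar 33 mm across, 8 mm high. Stiffer friction fit: stays where left, about 11 N moves it
- stand2: telescopic bench lamp stand without lamp, upright; one of the four, all alike, may be absent. Origin: centre of the underside of the foot; z up the tubes. Round steel foot 64 mm across, 14 mm thick; grey barrel 38 mm across from 14 to 110 mm up, then middle tube, inner tube and cap. Shut: 130 mm tall; height = 0.130 + inner + middle. 0.5 kg, mostly foot. Carry it by the barrel
- stand2_inner (a joint): how far the aluminium inner tube of stand2, 19 mm across, stands out of the middle tube, m: 0 = fully home (cap on collar), at most 0.066. On top it has a flat rubber cap 31 mm across, 12 mm high. Friction fit: stays where left, about 6 N along it moves it
- stand2_middle (a joint): how far the steel middle tube of stand2, 29 mm across, stands out of the barrel, m: 0 = fully home (collar on barrel), at most 0.066. On top it has a black collar 33 mm across, 8 mm high. Stiffer friction fit: stays where left, about 11 N moves it
- stand3: telescopic bench lamp stand without lamp, upright; one of the four, all alike, may be absent. Origin: centre of the underside of the foot; z up the tubes. Round steel foot 64 mm across, 14 mm thick; grey barrel 38 mm across from 14 to 110 mm up, then middle tube, inner tube and cap. Shut: 130 mm tall; height = 0.130 + inner + middle. 0.5 kg, mostly foot. Carry it by the barrel
- stand3_inner (a joint): how far the aluminium inner tube of stand3, 19 mm across, stands out of the middle tube, m: 0 = fully home (cap on collar), at most 0.066. On top it has a flat rubber cap 31 mm across, 12 mm high. Friction fit: stays where left, about 6 N along it moves it
- stand3_middle (a joint): how far the steel middle tube of stand3, 29 mm across, stands out of the barrel, m: 0 = fully home (collar on barrel), at most 0.066. On top it has a black collar 33 mm across, 8 mm high. Stiffer friction fit: stays where left, about 11 N moves it
- stand4: telescopic bench lamp stand without lamp, upright; one of the four, all alike, may be absent. Origin: centre of the underside of the foot; z up the tubes. Round steel foot 64 mm across, 14 mm thick; grey barrel 38 mm across from 14 to 110 mm up, then middle tube, inner tube and cap. Shut: 130 mm tall; height = 0.130 + inner + middle. 0.5 kg, mostly foot. Carry it by the barrel
- stand4_inner (a joint): how far the aluminium inner tube of stand4, 19 mm across, stands out of the middle tube, m: 0 = fully home (cap on collar), at most 0.066. On top it has a flat rubber cap 31 mm across, 12 mm high. Friction fit: stays where left, about 6 N along it moves it
- stand4_middle (a joint): how far the steel middle tube of stand4, 29 mm across, stands out of the barrel, m: 0 = fully home (collar on barrel), at most 0.066. On top it has a black collar 33 mm across, 8 mm high. Stiffer friction fit: stays where left, about 11 N moves it
- rack: storage rack fixed to the bench: steel plate 430 x 138 mm, 6 mm thick, four bays in a row. Origin on the bench under the middle of the row; y along the row, x towards the fence. Bay centres x 0, y -123, -41, 41, 123 mm; feet rest 6 mm above the origin. Fence face x 39 mm, 20 mm high. Ribs 16 mm high between and beside the bays leave 76 mm clear. Strip 28 mm high at x -75 mm; cam knob axis at x 5, y -209 mm
- clamp_bar (a joint): travel of the clamp bar towards the fence (rack +x), m. 0 = held open by the cam, its face at x -39 mm, 78 mm from the fence. Springs push it with 25 to 30 N. When its roller drops into the cam notch the bar moves against the feet of the stands, pushes them to the fence and stops at about 0.014 (0.0175 with no stand there)
- bar_mid (a point): middle of the clamp bar's face, at the middle of the row, 14 mm above the bench; bar 405 mm long, 12 mm high, along the rack's y
- cam_knob (a joint): angle of the cam knob, rad, growing clockwise seen from above, -0.5 to 2.0; stays where left, about 0.1 N m turns it. The plain rim of the cam (64 mm across) holds the bar open; its V notch meets the roller at 1.57. The roller starts to drop about 0.35 rad before, and the springs then help turn the knob
- knob_grip (a point): on the knob axis, in the middle of its black wing grip, 48 mm above the bench; the wing is 64 mm long, 14 mm thick, 30 mm high (33 to 63 mm above the bench) and lies along this point x axis: along the rack x at angle 0, along the row at 1.57
- multimeter: black multimeter lying on its back, 150 x 74 x 34 mm, leave alone
- wire_reel: grey wire reel 64 mm across, 40 mm high, leave alone
- lamp_head1: round grey lamp head 72 mm across, 34 mm high, leave alone
- lamp_head2: a second such lamp head, leave alone
Things that resemble listed ones, but are neither listed nor needed, are in the scene too. Leave any blue or orange look-alike of the stand4 alone. What is shaped like the stand3 but yellow is not meant.

How it is judged:
On the way, in this order (a step that is already met when the one before it is completed fails the run):
1. every stand is fully shut and stands in a bay of the rack, the clamp bar still open (x of stand1 in the frame of rack between -0.014 and 0.014 m and y of stand1 in the frame of rack between -0.134 and 0.134 m and z of stand1 in the frame of rack between 0.003 and 0.009 m and angle between each of stand1, stand2, stand3, stand4's own z axis and vertical below 0.06 rad and value of joint each of stand1_inner, stand1_middle, stand2_inner, stand2_middle, stand3_inner, stand3_middle, stand4_inner, stand4_middle, clamp_bar below 0.004 m and x of stand2 in the frame of rack between -0.014 and 0.014 m and y of stand2 in the frame of rack between -0.134 and 0.134 m and z of stand2 in the frame of rack between 0.003 and 0.009 m and x of stand3 in the frame of rack between -0.014 and 0.014 m and y of stand3 in the frame of rack between -0.134 and 0.134 m and z of stand3 in the frame of rack between 0.003 and 0.009 m and x of stand4 in the frame of rack between -0.014 and 0.014 m and y of stand4 in the frame of rack between -0.134 and 0.134 m and z of stand4 in the frame of rack between 0.003 and 0.009 m), for 0.2 s.
2. the clamp bar has dropped into the cam's notch, against the feet (value of joint clamp_bar above 0.0122 m), for 0.2 s.
At the end, for the whole second after the job is handed in: Every stand present is fully shut (each tube within 4 mm of home), upright (within 0.06 rad) on the rack's plate in a bay (centre within 14 mm of the row's line), at rest; the clamp bar has dropped into the cam's notch (joint above 12.2 mm, knob beyond 1.2 rad) (x of stand1 in the frame of rack between -0.014 and 0.014 m and y of stand1 in the frame of rack between -0.134 and 0.134 m and z of stand1 in the frame of rack between 0.003 and 0.009 m and angle between each of stand1, stand2, stand3, stand4's own z axis and vertical below 0.06 rad and value of joint each of stand1_inner, stand1_middle, stand2_inner, stand2_middle, stand3_inner, stand3_middle, stand4_inner, stand4_middle below 0.004 m and x of stand2 in the frame of rack between -0.014 and 0.014 m and y of stand2 in the frame of rack between -0.134 and 0.134 m and z of stand2 in the frame of rack between 0.003 and 0.009 m and x of stand3 in the frame of rack between -0.014 and 0.014 m and y of stand3 in the frame of rack between -0.134 and 0.134 m and z of stand3 in the frame of rack between 0.003 and 0.009 m and x of stand4 in the frame of rack between -0.014 and 0.014 m and y of stand4 in the frame of rack between -0.134 and 0.134 m and z of stand4 in the frame of rack between 0.003 and 0.009 m and value of joint clamp_bar above 0.0122 m and value of joint cam_knob above 1.2 rad and linear speed of each of stand1, stand2, stand3, stand4 below 0.02 m/s); the robot touches nothing.
It fails at once if the middle tube of a stand is pushed in while its inner tube still stands out ((value of joint stand1_inner above 0.015 m and value of joint stand1_middle below 0.025 m) or (value of joint stand2_inner above 0.015 m and value of joint stand2_middle below 0.025 m) or (value of joint stand3_inner above 0.015 m and value of joint stand3_middle below 0.025 m) or (value of joint stand4_inner above 0.015 m and value of joint stand4_middle below 0.025 m)).
It fails at once if the meter, the wire reel or a lamp head is moved more than 4 cm (distance of any of multimeter, wire_reel, lamp_head1, lamp_head2 from where it was at the start of the episode above 0.04 m).
Of stand1, stand2, stand3, stand4 only 3 to 4 are there at a start; the rules pass over those that are not, and their reading is None.
At some moment in a run one of stand1, stand2, stand3, stand4 may be knocked a few centimetres aside while the robot is not near it.
Once in a run the grip may slacken for a moment while it holds something.
It also fails if it takes over 210 s, if anything falls off the work surface, if the arm or the gripper's body presses on something with over 40 N, if the wrist force passes 120 N, or if a joint passes its speed limit or range.

### The arm

A 6-joint arm with a two-finger parallel gripper is mounted at the origin on the work surface. World frame = base frame: x ahead of the robot, y to its left, z up, the work surface at z = 0. Lengths are in m, angles in rad, forces in N, time in s.
With the tool pointing down it reaches from about 0.275 to 0.975 m from the base axis. Payload 8.4 kg.
Tool frame: the origin (TCP) lies on the centre line of the jaws, within the pads' length; the fingertips stand 25 mm ahead of it and the grasp point (between the pads) lies 6 mm ahead of it; z points along the fingers, y is the direction in which the jaws open and shut (so a half turn about z gives the same grasp; the last joint's range is limited). The gripper opens to 92 mm and grips with 3 to 60 N. Pads are 20 mm wide; open, the fingers measure 128 mm over their backs; the gripper's body (75 mm by 189 mm) begins 69 mm behind the grasp point.
Start: joints at [-1.32, 0.353, 1.633, -0, 1.155, -0.002], TCP at [0.156, -0.605, 0.24] pointing down, gripper open.
Joint ranges: [-2.63, 2.63], [-0.92, 2.1], [0.06, 2.66], [-1.3, 4.44], [0, 2.69], [-3.02, 3.02]. Speed limits (rad/s): [2.22, 2.22, 2.79, 3.14, 3.14, 3.14].

### API

Orientations are given as a 3x3 rotation matrix whose columns are the frame's x, y, z axes.
In Python, from cell import r, vision gives the robot as it stands.
- The arm moves only by the tool send_rows, never from a script. Its argument "deltas" is a list of rows, each a list of 3 entries, a list of its own where there are three numbers: the turn, a rotation vector about the tool's x, y, z in units of 5 degrees (1.0 is 5 degrees), then the shift along the tool's x, y, z in units of 30 mm (1.0 is 30 mm), then the opening, from 0 (shut) to 1 (fully open). In form: [[[wx, wy, wz], [dx, dy, dz], jaw], ...]. A call has exactly 5 rows; each row shifts and turns the pose as measured when the row begins, along the tool's axes as they then stand; what a row does not reach is not made up. A row lasts 1/8 s, in which the tool goes at most 62.5 mm and 10.7 degrees, less where a joint would pass 70% of its speed; a pose out of reach is approached as far as the arm can. A call is refused whole if a number of a shift passes 1 or a number of a turn 1, either way. A call with a gripper value outside its range is refused whole. The fingers move at their own pace and stop on an object; "grip_force" is the grip in N (left out, the last holds). Time passes only in rows, so rows that do not move let the fingers close, or fill a call up. It gives the time, the measured TCP pose, the force and the opening at its end, in the units of the state.
- r.state(): the state, without advancing time (a new reading comes with each control period).
- vision.snapshot(name): name is "scene" or "top"; returns a dict with "image" (400x640x3 uint8, red, green, blue), "fx", "fy", "cx", "cy" (pixels), "pose" (4x4, takes a point from camera to world coordinates). Camera axes: x right, y up, looking along -z (the intrinsics and any distortion apply to the point x, -y, -z); pixel columns grow to the right and rows downward; lengths in m; the calibration is good to about 2 mm. A picture is of the moment at which its call begins. There is no depth.
- r.close_job(): hands the job in, once; it reports no verdict.
The state is a dict: "t": time; "joints": joint angles; "qvel": joint speeds; "joint_torque": joint torques, N m; "position": TCP position; "orientation": TCP orientation; "ft_force": force on the tool from outside, world axes, zero at the start; "wrist_torque": the same for the moment, N m; "opening": opening from 0.0 (shut) to 1.0 (fully open).
Only numpy, scipy, OpenCV 4.12 (cv2) and the standard library are available. Lean on these libraries where they do the work, as an engineer would, in place of code of your own. Each camera call takes 0.05 s, during which the arm holds its last target.

## Working session

There is one attempt and no reset: what is moved stays moved. The work goes in short steps, Python scripts to look and compute and a tool call to move; the robot and the scene stay as the last step left them, time stands still between calls to the robot, and variables do not carry over. Pictures are saved under pics/ and viewed, and the job is handed in when it is done.

Besides the shell and the picture viewer there is one more tool, called after "Request:" as name(argument=value, ...) on one line, values as JSON. send_rows: Moves the arm, as the interface text tells. Its arguments: {"type":"object","properties":{"deltas":{"type":"array","items":{"type":"array"}},"grip_force":{"type":"number"}},"required":["deltas"]}

```bash
ls; mkdir -p pics
cat > h.py <<'E'
import numpy as np, cv2
from cell import r, vision
def snap(n, f=None):
    s=vision.snapshot(n)
    if f: cv2.imwrite(f, s["image"][:,:,::-1])
    return s
E
python3 - <<'E'
from h import *
for n in("scene","top"):
    s=snap(n,f"pics/{n}0.png"); print(n,{k:(np.round(v,4).tolist() if not np.isscalar(v) else v) for k,v in s.items() if k!="image"})
print(r.state())
E
```

```text
pics
scene {'fx': 421.06314253481156, 'fy': 421.06314253481156, 'cx': 316.67834421846095, 'cy': 196.80010414177144, 'pose': [[0.162, -0.8145, 0.557, 1.2891], [0.9868, 0.1323, -0.0935, -0.0375], [0.0025, 0.5648, 0.8252, 1.1833], [0.0, 0.0, 0.0, 1.0]]}
top {'fx': 458.0953086557175, 'fy': 458.0953086557175, 'cx': 317.91008955579645, 'cy': 208.28659865382002, 'pose': [[-0.0017, 0.9932, -0.1161, 0.4352], [-1.0, -0.0007, 0.0083, 0.093], [0.0082, 0.1162, 0.9932, 1.3019], [0.0, 0.0, 0.0, 1.0]]}
{'t': 0.1, 'joints': array([-1.32037591e+00,  3.53587838e-01,  1.63403640e+00,  1.82081638e-05,
        1.15517687e+00, -2.39651316e-03]), 'qvel': array([ 6.20816399e-04, -1.32131463e-03, -1.24202226e-03,  8.51652833e-04,
        4.67380330e-04, -9.46831332e-05]), 'joint_torque': array([-5.53983773e-04, -5.94902837e+01, -3.34932232e+01,  6.99415966e-02,
        1.84080581e-02, -2.80691370e-05]), 'position': array([ 0.15624205, -0.60474659,  0.23894315]), 'orientation': array([[ 9.68213502e-01,  2.50125037e-01, -2.83329725e-04],
       [ 2.50125197e-01, -9.68212789e-01,  1.17488689e-03],
       [ 1.95451628e-05, -1.20840925e-03, -9.99999270e-01]]), 'ft_force': array([ 0.34591437,  0.87936585, -0.05508768]), 'wrist_torque': array([-0.01561227, -0.04358397,  0.03287873]), 'opening': 1.0019804941988342}
```

View pics/scene0.png

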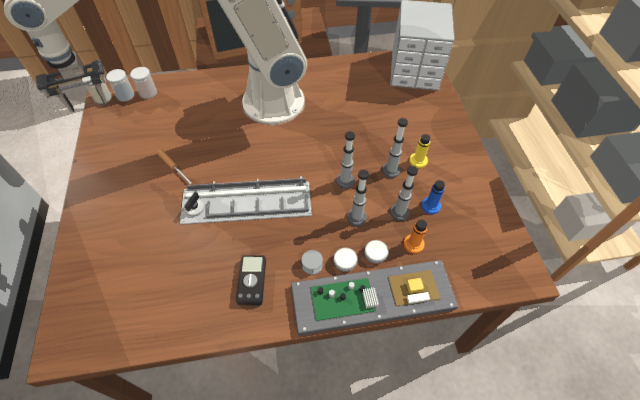

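View pics/top0.png

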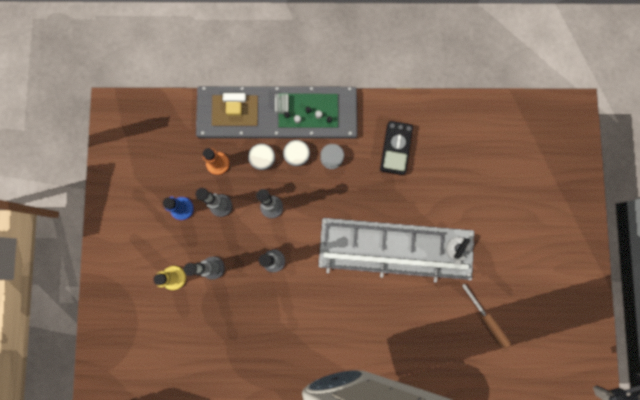

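```bash
cat >> h.py <<'E'
def crop(s,x0,y0,x1,y1,k,f):
    im=s["image"][y0:y1,x0:x1,::-1]
    cv2.imwrite(f,cv2.resize(im,None,fx=k,fy=k,interpolation=cv2.INTER_CUBIC))
def ray(s,u,v):
    d=np.array([(u-s["cx"])/s["fx"],-(v-s["cy"])/s["fy"],-1.0]); P=np.array(s["pose"])
    return P[:3,3],P[:3,:3]@d
def onplane(s,u,v,z):
    o,d=ray(s,u,v); return o+d*(z-o[2])/d[2]
def proj(s,p):
    P=np.array(s["pose"]); c=P[:3,:3].T@(np.array(p)-P[:3,3])
    return np.array([s["cx"]+s["fx"]*c[0]/-c[2], s["cy"]-s["fy"]*c[1]/-c[2]])
def tri(s1,p1,s2,p2):
    o1,d1=ray(s1,*p1);o2,d2=ray(s2,*p2)
    A=np.stack([d1,-d2],1); t=np.linalg.lstsq(A,o2-o1,rcond=None)[0]
    a=o1+d1*t[0];b=o2+d2*t[1]; return (a+b)/2,np.linalg.norm(a-b)
E
python3 - <<'E'
from h import *
s=snap("top"); crop(s,310,210,485,285,4.5,"pics/c1.png"); crop(s,145,140,300,300,3.7,"pics/c2.png")
s=snap("scene"); crop(s,170,165,325,230,5,"pics/c3.png"); crop(s,325,110,455,255,4,"pics/c4.png")
E
```

```text
(no output)
```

View pics/c1.png

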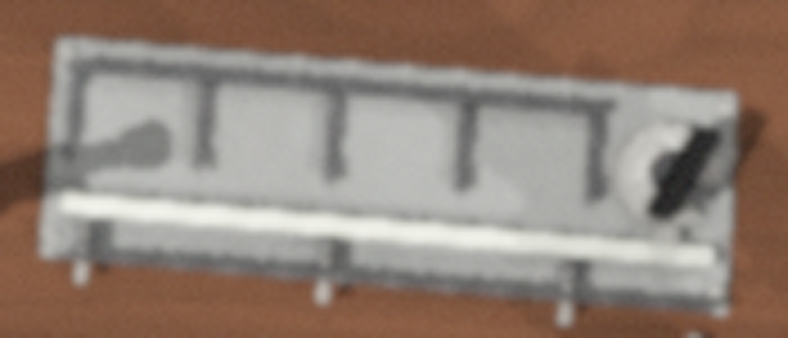

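View pics/c2.png

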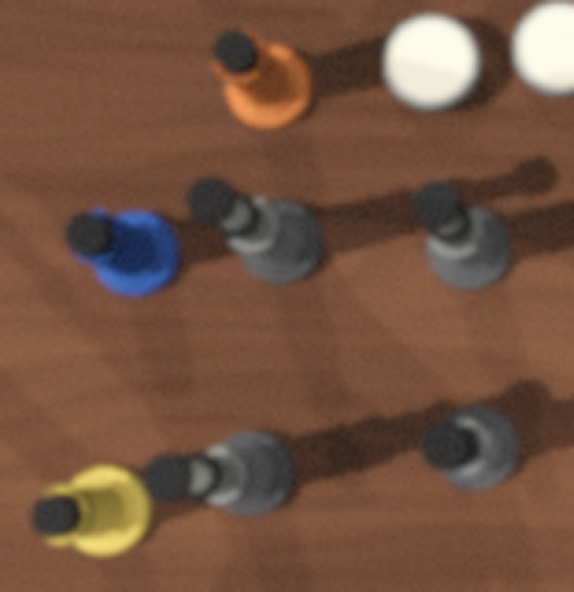

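View pics/c3.png

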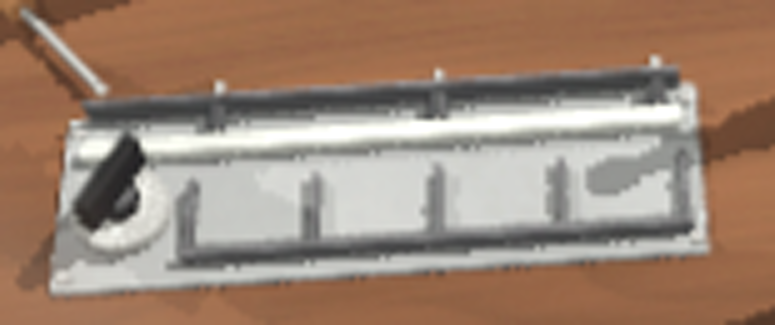

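View pics/c4.png

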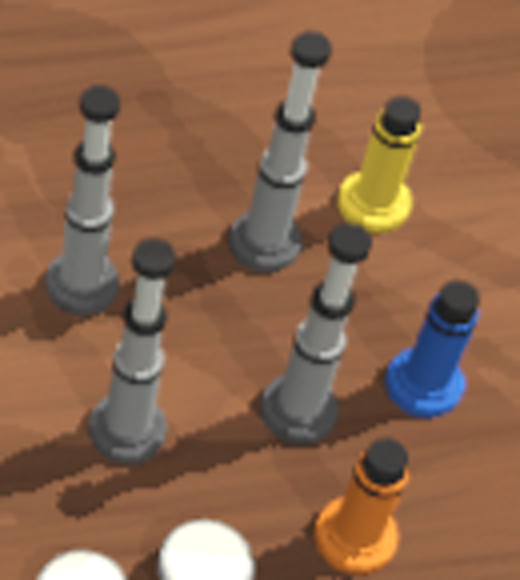

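Run:
```python
from h import *
T=snap("top");S=snap("scene")
cs=dict(A=(99,98),B=(310,44),C=(153,254),D=(350,238))
ct=dict(A=(447,446),B=(168,478),C=(437,205),D=(211,200))
fs=dict(A=(82,278),B=(265,238),C=(128,425),D=(299,408))
ft=dict(A=(475,446),B=(251,472),C=(468,245),D=(280,240))
for k in "ABCD":
    a=(cs[k][0]/4+325,cs[k][1]/4+110); b=(ct[k][0]/3.7+145,ct[k][1]/3.7+140)
    p,e=tri(S,a,T,b)
    f1=onplane(S,fs[k][0]/4+325,fs[k][1]/4+110,.012); f2=onplane(T,ft[k][0]/3.7+145,ft[k][1]/3.7+140,.012)
    print(k,p.round(4),round(e,4),f1.round(4),f2.round(4))
# rack corners, top crop c1 4.5, off 310,210; scene crop 5, off 170,165
for nm,t,s in (("far-left(+x+y)",(60,40),(708,250)),("far-right",(737,92),(52,292)),("near-left",(42,258),(690,85)),("near-right",(727,312),(72,122))):
    print(nm,onplane(T,t[0]/4.5+310,t[1]/4.5+210,.006).round(4),onplane(S,s[0]/5+170,s[1]/5+165,.006).round(4))
for nm,t,s in (("knobtop",(686,172),(112,178)),):
    print(tri(S,(s[0]/5+170,s[1]/5+165),T,(t[0]/4.5+310,t[1]/4.5+210)))
```

```text
A [0.4386 0.2055 0.2349] 0.0016 [0.4427 0.2058 0.012 ] [0.4391 0.2069 0.012 ]
B [0.4191 0.3754 0.2454] 0.0004 [0.4254 0.374  0.012 ] [0.4199 0.3754 0.012 ]
C [0.5907 0.2132 0.2345] 0.0007 [0.5956 0.2129 0.012 ] [0.5921 0.2137 0.012 ]
D [0.5949 0.358  0.2285] 0.0006 [0.6021 0.3554 0.012 ] [0.596  0.3576 0.012 ]
far-left(+x+y) [0.5564 0.0668 0.006 ] [0.5633 0.0677 0.006 ]
far-right [ 0.5231 -0.3605  0.006 ] [ 0.5267 -0.3575  0.006 ]
near-left [0.4199 0.0784 0.006 ] [0.4281 0.0763 0.006 ]
near-right [ 0.3858 -0.3486  0.006 ] [ 0.3914 -0.3464  0.006 ]
(array([ 0.47176216, -0.31115359,  0.04725722]), np.float64(0.0034085634644600593))
```

The four grey stands are the wanted ones: scene pixels A (346,180), B (392,172), C (357,217) and D (401,211). Look-alikes to leave are yellow (419,160), blue (432,205) and orange (415,243). The close crop confirms A to D are grey and extended.

The rack yaw is about -0.08. I'll turn the tool so the jaws lie along rack x, and raise it.

Request:
send_rows(deltas=[[[0,0,-1],[0,0,-0.5],0],[[0,0,-1],[0,0,-0.5],0],[[0,0,-1],[0,0,-0.5],0],[[0,0,-1],[0,0,-0.5],0],[[0,0,-1],[0,0,0],0]], grip_force=20)

```text
t: 0.92
position: [0.1562, -0.6046, 0.3005]
orientation: [[0.763, 0.646, -0.001], [0.646, -0.763, 0.002], [0.001, -0.002, -1.0]]
ft_force: [0.4, -0.6, -1.0]
opening: 0.482
```

Request:
send_rows(deltas=[[[0,0,-1],[0,0,0],0],[[0,0,-1],[0,0,0],0],[[0,0,-1],[0,0,0],0],[[0,0,-1],[0,0,0],0],[[0,0,-1],[0,0,0],0]])

```text
t: 1.55
position: [0.1561, -0.6043, 0.3005]
orientation: [[0.405, 0.914, -0.001], [0.914, -0.405, 0.002], [0.002, -0.001, -1.0]]
ft_force: [-0.1, 0.0, -0.2]
opening: 0.005
```

Request:
send_rows(deltas=[[[0,0,-1],[0,0,0],0],[[0,0,-1],[0,0,0],0],[[0,0,-1],[0,0,0],0],[[0,0,-1],[0,0,0],0],[[0,0,-0.2],[0,0,0],0]])

```text
t: 2.17
position: [0.156, -0.604, 0.3001]
orientation: [[0.038, 0.999, -0.001], [0.999, -0.038, 0.003], [0.003, -0.001, -1.0]]
ft_force: [-0.3, -0.2, 0.2]
opening: 0.007
```

```bash
cat >> h.py <<'E'
def go(x,y,z,jyaw=-0.08,n=None):
    """print delta to target (TCP) in tool axes, units"""
    st=r.state(); R=st["orientation"]; p=st["position"]
    d=R.T@(np.array([x,y,z])-p)/0.03
    yaw=np.arctan2(R[1,1],R[0,1])
    print("t%.1f"%st["t"],"pos",p.round(4),"jawyaw %.3f"%yaw,"tilt",np.round(R[:2,2],3),"F",st["ft_force"].round(1),"op %.2f"%st["opening"])
    Rt=np.array([[-np.sin(jyaw),np.cos(jyaw),0],[np.cos(jyaw),np.sin(jyaw),0],[0,0,-1]]).T
    Rt=np.column_stack([[-np.sin(jyaw),np.cos(jyaw),0],[np.cos(jyaw),np.sin(jyaw),0],[0,0,-1]])
    rv=cv2.Rodrigues(R.T@Rt)[0].ravel()/np.radians(5)
    print(" total units shift",d.round(2),"turn",rv.round(2))
E
python3 - <<'E'
from h import *
go(.44,.206,.29)
E
```

```text
t2.2 pos [ 0.156  -0.604   0.3001] jawyaw -0.038 tilt [-0.001  0.003] F [-0.3 -0.2  0.2] op 0.01
 total units shift [27.34  8.43  0.41] turn [-0.01 -0.03  0.48]
```

Request:
send_rows(deltas=[[[0,0,0.2],[1,0.3,0],0],[[0,0,0.2],[1,0.3,0],0],[[0,0,0],[1,0.3,0],0],[[0,0,0],[1,0.3,0],0],[[0,0,0],[1,0.3,0],0]])

```text
t: 2.8
position: [0.2115, -0.4547, 0.2998]
orientation: [[0.085, 0.996, -0.001], [0.996, -0.085, 0.003], [0.003, -0.001, -1.0]]
ft_force: [-0.4, 0.1, -0.8]
opening: 0.0
```

Request:
send_rows(deltas=[[[0,0,0],[1,0.3,0],0],[[0,0,0],[1,0.3,0],0],[[0,0,0],[1,0.3,0],0],[[0,0,0],[1,0.3,0],0],[[0,0,0],[1,0.3,0],0]])

```text
t: 3.42
position: [0.2709, -0.3043, 0.3007]
orientation: [[0.094, 0.996, 0.001], [0.996, -0.094, 0.002], [0.002, 0.0, -1.0]]
ft_force: [-0.2, 0.6, -0.5]
opening: 0.003
```

Request:
send_rows(deltas=[[[0,0,0],[1,0.3,0],0],[[0,0,0],[1,0.3,0],0],[[0,0,0],[1,0.3,0],0],[[0,0,0],[1,0.3,0],0],[[0,0,0],[1,0.3,0],0]])

```text
t: 4.05
position: [0.3317, -0.1545, 0.3018]
orientation: [[0.103, 0.995, 0.003], [0.995, -0.103, 0.0], [0.001, 0.003, -1.0]]
ft_force: [0.2, -0.6, -0.2]
opening: 0.003
```

Request:
send_rows(deltas=[[[0,0,0],[1,0.3,0],0],[[0,0,0],[1,0.3,0],0],[[0,0,0],[1,0.3,0],0],[[0,0,0],[1,0.3,0],0],[[0,0,0],[1,0.3,0],0]])

```text
t: 4.68
position: [0.3939, -0.005, 0.3031]
orientation: [[0.111, 0.994, 0.006], [0.994, -0.111, -0.001], [0.0, 0.006, -1.0]]
ft_force: [-0.8, -0.3, -0.1]
opening: 0.004
```

Run:
```python
from h import *
go(.44,.206,.29)
```

```text
t4.7 pos [ 0.3939 -0.005   0.3031] jawyaw -0.111 tilt [ 0.006 -0.001] F [-0.8 -0.3 -0.1] op 0.00
 total units shift [7.16 0.74 0.44] turn [ 0.07 -0.   -0.36]
```

Request:
send_rows(deltas=[[[0,0,-0.3],[1,0.1,0],0],[[0,0,0],[1,0.1,0],0],[[0,0,0],[1,0.1,0],0],[[0,0,0],[1,0.1,0],0],[[0,0,0],[1,0.1,0],0]])

```text
t: 5.3
position: [0.4236, 0.1483, 0.3039]
orientation: [[0.092, 0.996, 0.009], [0.996, -0.092, -0.0], [0.0, 0.009, -1.0]]
ft_force: [0.1, -0.7, -0.4]
opening: 0.009
```

Request:
send_rows(deltas=[[[0,0,0],[1,0.1,0],0],[[0,0,0],[1,0.1,0],0],[[0,0,0],[0.2,0,0.2],0],[[0,0,0],[0,0,0],0],[[0,0,0],[0,0,0],0]])

```text
t: 5.92
position: [0.4355, 0.2159, 0.2975]
orientation: [[0.095, 0.995, 0.008], [0.995, -0.095, -0.001], [-0.0, 0.008, -1.0]]
ft_force: [0.3, 0.3, 1.0]
opening: 0.005
```

Run:
```python
from h import *
go(.44,.206,.29)
s=snap("scene");crop(s,300,60,460,240,3.3,"pics/d1.png")
```

```text
t5.9 pos [0.4355 0.2159 0.2975] jawyaw -0.095 tilt [ 0.008 -0.001] F [0.3 0.3 1. ] op 0.00
 total units shift [-0.32  0.18  0.25] turn [ 0.1   0.   -0.17]
```

View pics/d1.png

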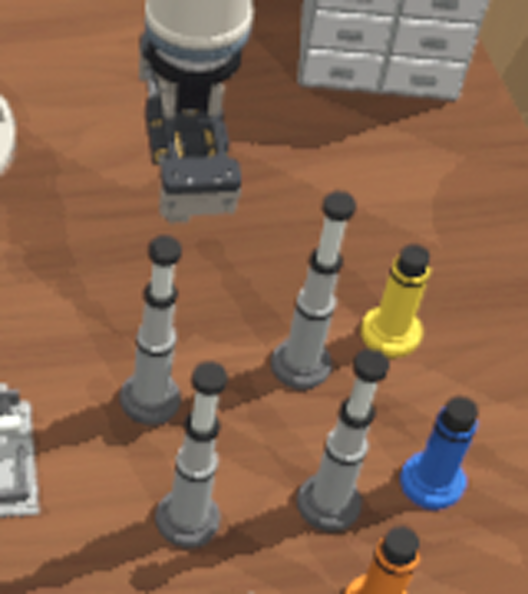

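Run:
```python
from h import *
s=snap("scene")
for p in ((.4355,.2159,.2725),(.4386,.2055,.235),(.44,.206,.2725)):
    u=proj(s,p); print(u.round(1),((u-[300,60]+.5)*3.3).round(0))
T=snap("top");crop(T,160,180,360,400,2.7,"pics/d2.png")
u=proj(T,(.4355,.2159,.2725)); print(u,((u-[160,180]+.5)*2.7))
```

```text
[353.5 124.6] [178. 215.]
[349.5 134.5] [165. 247.]
[350.6 126.1] [169. 220.]
[259.00183015 261.82671665] [268.65494142 222.28213497]
```

View pics/d2.png

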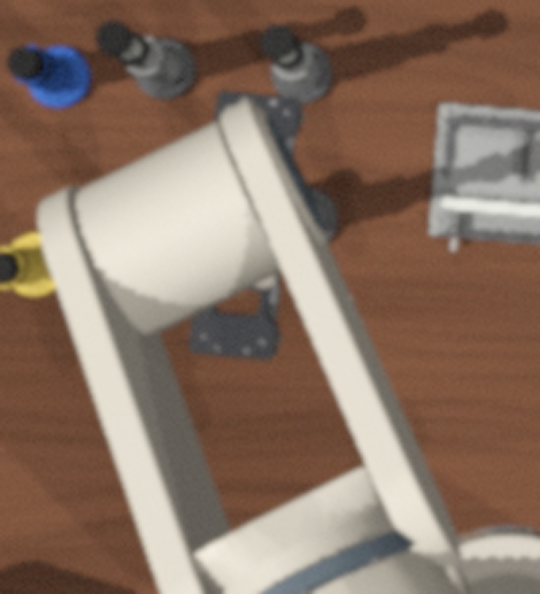

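Request:
send_rows(deltas=[[[0.1,0,-0.2],[-0.3,0.2,0.3],0],[[0,0,0],[0,0,0.4],0],[[0,0,0],[0,0,0.4],0],[[0,0,0],[0,0,0.2],0],[[0,0,0],[0,0,0.2],0]])

```text
t: 6.7
position: [0.4417, 0.2059, 0.2523]
orientation: [[0.08, 0.997, 0.003], [0.997, -0.08, 0.001], [0.002, 0.003, -1.0]]
ft_force: [0.1, -1.0, 6.5]
opening: 0.008
```

Run:
```python
from h import *
go(.44,.206,.155)
s=snap("scene");crop(s,300,60,460,240,3.3,"pics/d3.png")
```

```text
t6.7 pos [0.4417 0.2059 0.2523] jawyaw -0.081 tilt [0.003 0.001] F [ 0.1 -1.   6.5] op 0.01
 total units shift [-0.01 -0.07  3.24] turn [ 0.04 -0.02 -0.01]
```

View pics/d3.png

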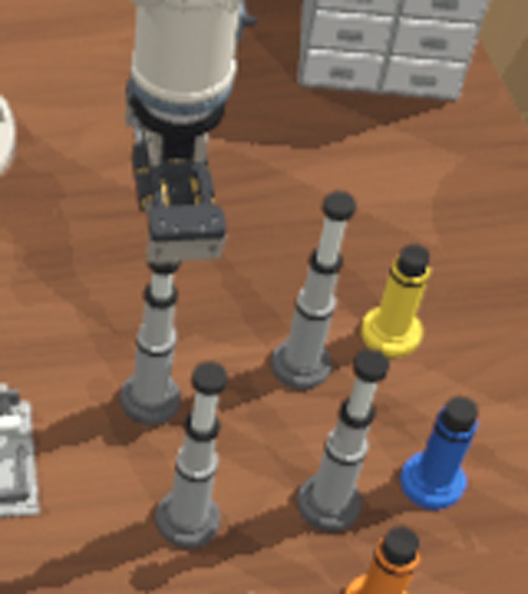

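Request:
send_rows(deltas=[[[0,0,0],[0,0,0.3],0],[[0,0,0],[0,0,0.3],0],[[0,0,0],[0,0,0.3],0],[[0,0,0],[0,0,0.3],0],[[0,0,0],[0,0,0.3],0]])

```text
t: 7.38
position: [0.4425, 0.2068, 0.2078]
orientation: [[0.08, 0.997, 0.006], [0.997, -0.08, 0.002], [0.002, 0.006, -1.0]]
ft_force: [-0.9, -1.9, 10.5]
opening: 0.003
```

Request:
send_rows(deltas=[[[0,0,0],[0,0,0.3],0],[[0,0,0],[0,0,0.3],0],[[0,0,0],[0,0,0.3],0],[[0,0,0],[0,0,0.2],0],[[0,0,0],[0,0,0.2],0]])

```text
t: 8.0
position: [0.4434, 0.2076, 0.1708]
orientation: [[0.079, 0.997, 0.009], [0.997, -0.079, 0.001], [0.002, 0.009, -1.0]]
ft_force: [-2.5, -2.3, 10.8]
opening: 0.003
```

Run:
```python
from h import *
go(.44,.206,.155)
```

```text
t8.0 pos [0.4434 0.2076 0.1708] jawyaw -0.079 tilt [0.009 0.001] F [-2.5 -2.3 10.8] op 0.00
 total units shift [-0.06 -0.11  0.53] turn [ 0.1  -0.02  0.01]
```

Request:
send_rows(deltas=[[[0.1,0,0],[0,-0.1,0.2],0],[[0,0,0],[0,0,0.2],0],[[0,0,0],[0,0,0.15],0],[[0,0,0],[0,0,0.1],0],[[0,0,0],[0,0,0.1],0]])

```text
t: 8.62
position: [0.4449, 0.2083, 0.1554]
orientation: [[0.077, 0.997, 0.01], [0.997, -0.077, 0.001], [0.002, 0.01, -1.0]]
ft_force: [-9.2, -6.4, 49.0]
opening: 0.005
```

Run:
```python
from h import *
go(.44,.206,.155)
s=snap("scene");crop(s,300,60,460,240,3.3,"pics/d4.png")
```

```text
t8.6 pos [0.4449 0.2083 0.1554] jawyaw -0.077 tilt [0.01  0.001] F [-9.2 -6.4 49. ] op 0.01
 total units shift [-0.09 -0.16  0.01] turn [ 0.12 -0.02  0.03]
```

View pics/d4.png

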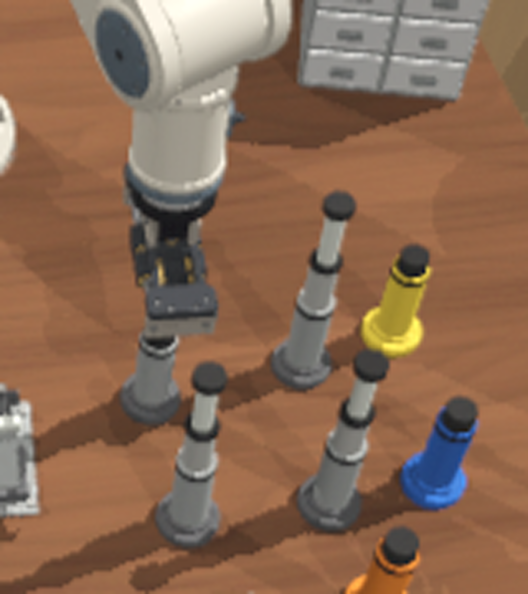

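Request:
send_rows(deltas=[[[0,0,0],[0,0,-1],0],[[0,0,0],[0,0,-1],0],[[0.1,0,0],[0,0,-1],0],[[0,0,0],[0.2,0,-1],0],[[0,0,0],[0.8,-0.2,-0.9],0]])

```text
t: 9.3
position: [0.4387, 0.2383, 0.3051]
orientation: [[0.079, 0.997, -0.001], [0.997, -0.079, 0.001], [0.001, -0.002, -1.0]]
ft_force: [-0.6, 0.4, -0.4]
opening: 0.006
```

Request:
send_rows(deltas=[[[0,0,0],[1,-0.3,0],0],[[0,0,0],[1,-0.3,0],0],[[0,0,0],[1,-0.3,0],0],[[0,0,0],[1,-0.2,0],0],[[0,0,0],[0.5,0,0],0]])

```text
t: 9.93
position: [0.4155, 0.3813, 0.307]
orientation: [[0.079, 0.997, 0.002], [0.997, -0.079, 0.003], [0.003, 0.002, -1.0]]
ft_force: [1.6, -0.2, 0.2]
opening: 0.012
```

Run:
```python
from h import *
go(.421,.3754,.272)
```

```text
t9.9 pos [0.4155 0.3813 0.307 ] jawyaw -0.079 tilt [0.002 0.003] F [ 1.6 -0.2  0.2] op 0.01
 total units shift [-0.18  0.2   1.17] turn [ 0.02 -0.04  0.01]
```

Request:
send_rows(deltas=[[[0,0,0],[-0.2,0.2,0.4],0],[[0,0,0],[0,0,0.4],0],[[0,0,0],[0,0,0.3],0],[[0,0,0],[0,0,0.2],0],[[0,0,0],[0,0,0.2],0]])

```text
t: 10.55
position: [0.4224, 0.373, 0.2596]
orientation: [[0.081, 0.997, 0.003], [0.997, -0.081, 0.004], [0.004, 0.002, -1.0]]
ft_force: [-0.7, 0.3, 6.1]
opening: 0.003
```

Run:
```python
from h import *
go(.421,.3754,.155)
s=snap("scene");crop(s,300,60,460,240,3.3,"pics/d5.png")
```

```text
t10.6 pos [0.4224 0.373  0.2596] jawyaw -0.081 tilt [0.003 0.004] F [-0.7  0.3  6.1] op 0.00
 total units shift [ 0.06 -0.06  3.49] turn [ 0.03 -0.05 -0.01]
```

View pics/d5.png

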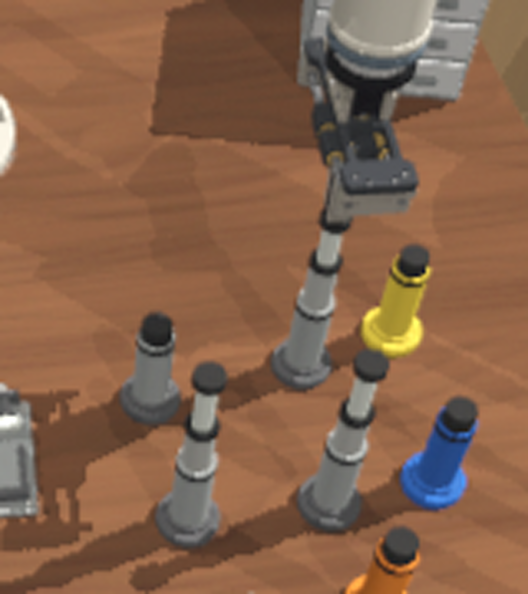

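Request:
send_rows(deltas=[[[0,0,0],[0,0,0.3],0],[[0,0,0],[0,0,0.3],0],[[0,0,0],[0,0,0.3],0],[[0,0,0],[0,0,0.3],0],[[0,0,0],[0,0,0.3],0]])

```text
t: 11.22
position: [0.4238, 0.3728, 0.2158]
orientation: [[0.084, 0.996, 0.005], [0.996, -0.084, 0.009], [0.009, 0.005, -1.0]]
ft_force: [-1.4, -0.3, 6.7]
opening: 0.001
```

Request:
send_rows(deltas=[[[0,0,0],[0,0,0.3],0],[[0,0,0],[0,0,0.3],0],[[0,0,0],[0,0,0.3],0],[[0,0,0],[0,0,0.3],0],[[0,0,0],[0,0,0.3],0]])

```text
t: 11.85
position: [0.4255, 0.3735, 0.1742]
orientation: [[0.088, 0.996, 0.009], [0.996, -0.088, 0.014], [0.015, 0.007, -1.0]]
ft_force: [-3.3, -0.7, 10.7]
opening: 0.006
```

Run:
```python
from h import *
go(.421,.3754,.155)
```

```text
t11.8 pos [0.4255 0.3735 0.1742] jawyaw -0.088 tilt [0.009 0.014] F [-3.3 -0.7 10.7] op 0.01
 total units shift [ 0.04 -0.16  0.64] turn [ 0.08 -0.17 -0.09]
```

Request:
send_rows(deltas=[[[0.1,-0.1,0],[0,-0.1,0.3],0],[[0,0,0],[0,0,0.2],0],[[0,0,0],[0,0,0.15],0],[[0,0,0],[0,0,0.1],0],[[0,0,0],[0,0,0.1],0]])

```text
t: 12.48
position: [0.4238, 0.3746, 0.1553]
orientation: [[0.091, 0.996, 0.001], [0.996, -0.091, 0.012], [0.012, 0.0, -1.0]]
ft_force: [-8.4, -5.3, 39.2]
opening: 0.008
```

Run:
```python
from h import *
go(.421,.3754,.155)
go(.592,.213,.262)
go(.596,.357,.262)
```

```text
t12.5 pos [0.4238 0.3746 0.1553] jawyaw -0.091 tilt [0.001 0.012] F [-8.4 -5.3 39.2] op 0.01
 total units shift [ 0.02 -0.09  0.01] turn [ 0.01 -0.14 -0.13]
t12.5 pos [0.4238 0.3746 0.1553] jawyaw -0.091 tilt [0.001 0.012] F [-8.4 -5.3 39.2] op 0.01
 total units shift [-4.81  6.08 -3.61] turn [ 0.01 -0.14 -0.13]
t12.5 pos [0.4238 0.3746 0.1553] jawyaw -0.091 tilt [0.001 0.012] F [-8.4 -5.3 39.2] op 0.01
 total units shift [-0.02  5.77 -3.56] turn [ 0.01 -0.14 -0.13]
```

Request:
send_rows(deltas=[[[0,0,0],[0,0,-1],0],[[0,0,0],[0,0,-1],0],[[0,-0.1,-0.1],[0,0,-1],0],[[0,0,0],[0,0,-1],0],[[0,0,0],[0,0.5,-0.8],0]])

```text
t: 13.1
position: [0.4375, 0.3684, 0.3012]
orientation: [[0.084, 0.996, -0.003], [0.996, -0.084, -0.001], [-0.001, -0.003, -1.0]]
ft_force: [0.3, 1.1, -0.4]
opening: 0.004
```

Request:
send_rows(deltas=[[[0,0,0],[0,1,0],0],[[0,0,0],[0,1,0],0],[[0,0,0],[0,1,0],0],[[0,0,0],[0,1,0],0],[[0,0,0],[0,1,0],0]])

```text
t: 13.72
position: [0.5913, 0.353, 0.3023]
orientation: [[0.085, 0.996, -0.001], [0.996, -0.085, 0.001], [0.001, -0.001, -1.0]]
ft_force: [-0.1, -0.6, 1.0]
opening: 0.003
```

Run:
```python
from h import *
go(.596,.357,.262)
s=snap("scene");crop(s,300,60,460,240,3.3,"pics/d6.png")
```

```text
t13.7 pos [0.5913 0.353  0.3023] jawyaw -0.086 tilt [-0.001  0.001] F [-0.1 -0.6  1. ] op 0.00
 total units shift [0.15 0.15 1.34] turn [-0.01 -0.01 -0.06]
```

View pics/d6.png

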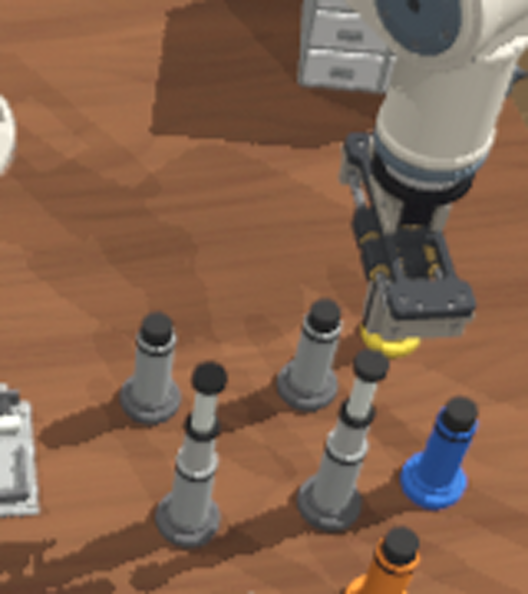

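Request:
send_rows(deltas=[[[0,0,0],[0.15,0.15,0.5],0],[[0,0,0],[0,0,0.5],0],[[0,0,0],[0,0,0.3],0],[[0,0,0],[0,0,0.2],0],[[0,0,0],[0,0,0.2],0]])

```text
t: 14.4
position: [0.5986, 0.3559, 0.2475]
orientation: [[0.087, 0.996, 0.002], [0.996, -0.087, -0.0], [-0.0, 0.002, -1.0]]
ft_force: [0.3, -2.7, 5.3]
opening: 0.004
```

Run:
```python
from h import *
go(.596,.357,.155)
s=snap("scene");crop(s,300,60,460,240,3.3,"pics/d7.png")
```

```text
t14.4 pos [0.5986 0.3559 0.2475] jawyaw -0.087 tilt [ 0.002 -0.   ] F [ 0.3 -2.7  5.3] op 0.00
 total units shift [ 0.03 -0.09  3.08] turn [ 0.02  0.   -0.08]
```

View pics/d7.png

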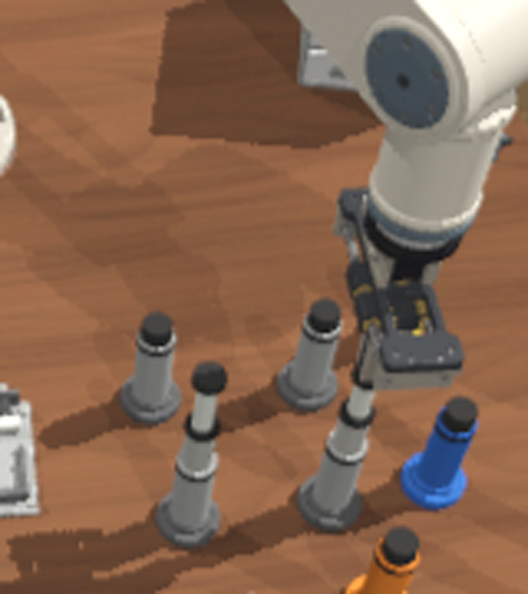

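Contact on D (5 N), still upright. Pressing on.

Request:
send_rows(deltas=[[[0,0,0],[0,0,0.3],0],[[0,0,0],[0,0,0.3],0],[[0,0,0],[0,0,0.3],0],[[0,0,0],[0,0,0.3],0],[[0,0,0],[0,0,0.3],0]])

```text
t: 15.08
position: [0.5988, 0.3566, 0.2063]
orientation: [[0.085, 0.996, 0.008], [0.996, -0.085, 0.001], [0.002, 0.008, -1.0]]
ft_force: [-0.8, -1.3, 6.7]
opening: 0.002
```

Request:
send_rows(deltas=[[[0,0,0],[0,-0.1,0.3],0],[[0,0,0],[0,0,0.3],0],[[0,0,0],[0,0,0.3],0],[[0,0,0],[0,0,0.2],0],[[0,0,0],[0,0,0.1],0]])

```text
t: 15.7
position: [0.599, 0.3575, 0.1774]
orientation: [[0.082, 0.996, 0.021], [0.997, -0.082, 0.004], [0.005, 0.02, -1.0]]
ft_force: [-1.3, -3.1, 10.4]
opening: 0.005
```

Run:
```python
from h import *
go(.596,.357,.155)
```

```text
t15.7 pos [0.599  0.3575 0.1774] jawyaw -0.082 tilt [0.021 0.004] F [-1.3 -3.1 10.4] op 0.00
 total units shift [-0.03 -0.11  0.74] turn [ 0.23 -0.06 -0.02]
```

Request:
send_rows(deltas=[[[0.2,0,0],[0,0,0.3],0],[[0,0,0],[0,0,0.3],0],[[0.1,0,0],[0,0,0.2],0],[[0,0,0],[0,0,0.15],0],[[0,0,0],[0,0,0.1],0]])

```text
t: 16.32
position: [0.6008, 0.3575, 0.1556]
orientation: [[0.079, 0.997, 0.003], [0.997, -0.079, 0.007], [0.007, 0.003, -1.0]]
ft_force: [-4.4, -6.1, 26.5]
opening: 0.006
```

Run:
```python
from h import *
go(.596,.357,.155)
go(.593,.213,.3)
```

```text
t16.3 pos [0.6008 0.3575 0.1556] jawyaw -0.079 tilt [0.003 0.007] F [-4.4 -6.1 26.5] op 0.01
 total units shift [-0.03 -0.16  0.02] turn [ 0.03 -0.08  0.01]
t16.3 pos [0.6008 0.3575 0.1556] jawyaw -0.079 tilt [0.003 0.007] F [-4.4 -6.1 26.5] op 0.01
 total units shift [-4.79  0.13 -4.85] turn [ 0.03 -0.08  0.01]
```

Request:
send_rows(deltas=[[[0,0,0],[0,0,-1],0],[[0,0,0],[0,0,-1],0],[[0,0,0],[0,0,-1],0],[[0,0,0],[0,0,-1],0],[[0,0,0],[-0.8,0,-0.6],0]])

```text
t: 16.95
position: [0.5951, 0.3332, 0.2959]
orientation: [[0.076, 0.997, -0.0], [0.997, -0.076, 0.006], [0.006, -0.0, -1.0]]
ft_force: [0.3, -0.3, -0.5]
opening: 0.0
```

Request:
send_rows(deltas=[[[0,0,0],[-1,0,0],0],[[0,0,0],[-1,0,0],0],[[0,0,0],[-1,0,0],0],[[0,0,0],[-0.8,0,0],0],[[0,0,0],[0,0,0],0]])

```text
t: 17.58
position: [0.5834, 0.2103, 0.2956]
orientation: [[0.077, 0.997, -0.001], [0.997, -0.077, 0.004], [0.004, -0.001, -1.0]]
ft_force: [-0.2, 0.4, 0.2]
opening: 0.003
```

Run:
```python
from h import *
go(.593,.213,.26)
s=snap("scene");crop(s,300,60,460,240,3.3,"pics/d8.png")
```

```text
t17.6 pos [0.5834 0.2103 0.2956] jawyaw -0.077 tilt [-0.001  0.004] F [-0.2  0.4  0.2] op 0.00
 total units shift [0.11 0.31 1.19] turn [-0.01 -0.05  0.04]
```

View pics/d8.png

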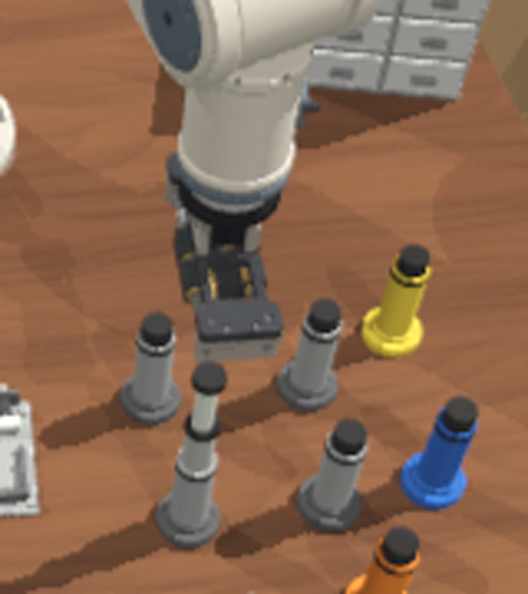

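Request:
send_rows(deltas=[[[0,0,0],[0.1,0.3,0.5],0],[[0,0,0],[0,0,0.4],0],[[0,0,0],[0,0,0.3],0],[[0,0,0],[0,0,0.3],0],[[0,0,0],[0,0,0.2],0]])

```text
t: 18.25
position: [0.5943, 0.2165, 0.2414]
orientation: [[0.073, 0.997, 0.001], [0.997, -0.073, 0.005], [0.005, 0.001, -1.0]]
ft_force: [-0.1, -0.9, 6.1]
opening: 0.006
```

Run:
```python
from h import *
go(.593,.213,.155)
```

```text
t18.2 pos [0.5943 0.2165 0.2414] jawyaw -0.073 tilt [0.001 0.005] F [-0.1 -0.9  6.1] op 0.01
 total units shift [-0.13 -0.04  2.88] turn [ 0.01 -0.05  0.08]
```

Request:
send_rows(deltas=[[[0,0,0],[-0.1,0,0.3],0],[[0,0,0],[0,0,0.3],0],[[0,0,0],[0,0,0.3],0],[[0,0,0],[0,0,0.3],0],[[0,0,0],[0,0,0.3],0]])

```text
t: 18.88
position: [0.5948, 0.2166, 0.1954]
orientation: [[0.069, 0.998, 0.003], [0.998, -0.069, 0.005], [0.005, 0.002, -1.0]]
ft_force: [-1.5, -2.7, 10.6]
opening: 0.006
```

Request:
send_rows(deltas=[[[0.1,0,0],[0,0,0.3],0],[[0,0,0],[0,0,0.3],0],[[0.1,0,0],[0,0,0.3],0],[[0,0,0],[0,0,0.2],0],[[0,0,0],[0,0,0.1],0]])

```text
t: 19.5
position: [0.596, 0.2179, 0.1603]
orientation: [[0.065, 0.998, -0.012], [0.998, -0.065, 0.004], [0.003, -0.012, -1.0]]
ft_force: [-1.8, -3.2, 9.9]
opening: 0.002
```

Run:
```python
from h import *
go(.593,.213,.155)
```

```text
t19.5 pos [0.596  0.2179 0.1603] jawyaw -0.065 tilt [-0.012  0.004] F [-1.8 -3.2  9.9] op 0.00
 total units shift [-0.17 -0.09  0.18] turn [-0.14 -0.04  0.17]
```

Request:
send_rows(deltas=[[[-0.1,0,0.1],[-0.1,0,0.15],0],[[0,0,0],[0,0,0.15],0],[[0,0,0],[0,0,0.1],0],[[0,0,0],[0,0,0.1],0],[[0,0,0],[0,0,0.1],0]])

```text
t: 20.12
position: [0.6011, 0.2192, 0.1564]
orientation: [[0.071, 0.997, 0.011], [0.997, -0.071, 0.008], [0.009, 0.011, -1.0]]
ft_force: [-5.8, -3.9, 29.3]
opening: 0.006
```

Run:
```python
from h import *
go(.593,.213,.155)
```

```text
t20.1 pos [0.6011 0.2192 0.1564] jawyaw -0.071 tilt [0.011 0.008] F [-5.8 -3.9 29.3] op 0.01
 total units shift [-0.23 -0.26  0.04] turn [ 0.12 -0.1   0.11]
```

Request:
send_rows(deltas=[[[0,0,0],[0,0,-1],0],[[0,0,0],[0,0,-1],0],[[0.1,-0.1,0.1],[0,0,-1],0.5],[[0,0,0],[-0.5,-0.5,-1],1],[[0,0,0],[-1,-1,0],1]])

```text
t: 20.75
position: [0.5512, 0.1801, 0.2763]
orientation: [[0.075, 0.997, -0.001], [0.997, -0.075, -0.001], [-0.001, -0.001, -1.0]]
ft_force: [0.4, 0.4, -0.3]
opening: 0.31
```

Request:
send_rows(deltas=[[[0,0,0],[-1,-1,0],1],[[0,0,0],[-1,-1,0],1],[[0,0,0],[-1,-1,0],1],[[0,0,0],[-1,-1,0],1],[[0,0,0],[-1,-1,0],1]])

```text
t: 21.38
position: [0.3846, 0.0398, 0.273]
orientation: [[0.07, 0.998, -0.004], [0.998, -0.07, -0.001], [-0.002, -0.004, -1.0]]
ft_force: [0.2, -0.3, 0.5]
opening: 0.855
```

Run:
```python
from h import *
go(.593,.213,.155)
s=snap("scene");crop(s,300,60,460,240,3.3,"pics/e1.png")
t=snap("top");crop(t,145,140,325,300,4,"pics/e2.png")
```

```text
t21.4 pos [0.3846 0.0398 0.273 ] jawyaw -0.070 tilt [-0.004 -0.001] F [ 0.2 -0.3  0.5] op 0.85
 total units shift [6.25 6.54 3.9 ] turn [-0.05  0.02  0.12]
```

View pics/e1.png

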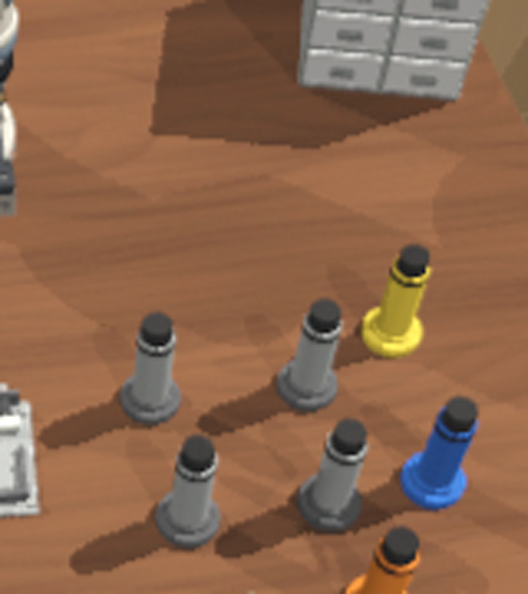

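View pics/e2.png

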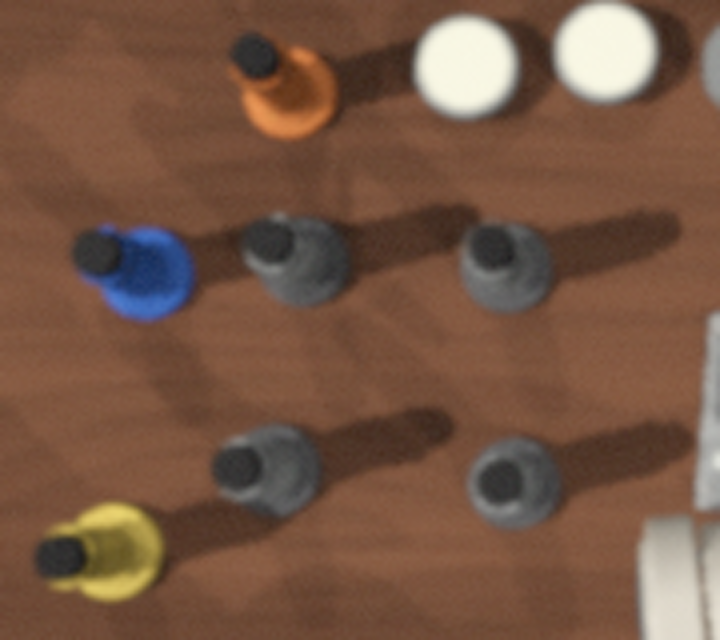

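```bash
cat >> h.py <<'E'
def caps(s,z0=0.0,rng=None,zc=.124):
    g=s["image"].max(axis=2); m=((g<62)*255).astype(np.uint8)
    n,l,st,c=cv2.connectedComponentsWithStats(m)
    out=[]
    for i in range(1,n):
        a=st[i,4]
        if 25<a<200 and max(st[i,2],st[i,3])<18:
            p=onplane(s,c[i,0],c[i,1],zc+z0); out.append((p[:2].round(4),a,c[i].round(1)))
    return out
def stands(z0=0.0,save=None):
    S=vision.snapshot("scene");T=vision.snapshot("top")
    a=caps(S,z0);b=caps(T,z0)
    for p,ar,c in a:
        for q,br,d in b:
            if np.hypot(*(p-q))<.02: 
                t,e=tri(S,c,T,d); print("scene",p,ar,c,"top",q,br,d,"tri",t.round(4),"avg",((p+q)/2).round(4))
    return S,T
E
python3 - <<'E'
from h import *
stands()
E
```

```text
scene [0.4073 0.4757] 32 [424.2 140.8] top [0.3928 0.4839] 89 [160. 279.] tri [0.3916 0.4874 0.1057] avg [0.4    0.4798]
scene [0.4646 0.367 ] 32 [397.4 157.9] top [0.4494 0.373 ] 87 [204.4 256.4] tri [0.4495 0.376  0.1045] avg [0.457 0.37 ]
scene [0.4547 0.2006] 32 [346.7 161.9] top [0.4399 0.2054] 69 [270.1 260.1] tri [0.4398 0.206  0.1049] avg [0.4473 0.203 ]
scene [0.6007 0.4591] 37 [438.1 187.7] top [0.5868 0.4668] 85 [169.5 203.1] tri [0.5886 0.4703 0.1056] avg [0.5938 0.463 ]
scene [0.6101 0.3491] 35 [404.5 194.9] top [0.5956 0.3584] 92 [211.6 199.7] tri [0.5976 0.3596 0.1043] avg [0.6028 0.3538]
scene [0.6051 0.2072] 39 [358.8 199.7] top [0.5905 0.2113] 85 [268.4 201.6] tri [0.5928 0.2124 0.105 ] avg [0.5978 0.2092]
scene [0.7301 0.3605] 36 [419.8 227.9] top [0.717  0.3688] 81 [208.8 153.8] tri [0.7206 0.3702 0.1059] avg [0.7235 0.3647]
```

Run:
```python
from h import *
S=snap("scene");T=snap("top")
for (u,v) in ((397,156),(346,160)): print(S["image"][v-10:v+6,u].max(axis=1), S["image"][v-3,u-9:u+10].max(axis=1))
for (u,v) in ((204,256),(270,260)): print(T["image"][v-10:v+12,u].max(axis=1), T["image"][v,u-10:u+12].max(axis=1))
```

```text
[143 140 144 145 113  80  72  73  72  71  66  47  37  33  34 125] [142 141 141 142 142 130  85  70  73  73  73  73  73  73  85 125 140 140
 134]
[150 151 148 145 123  87  72  72  73  73  70  49  37  35  33 132] [146 146 144 145 146 132  90  71  73  72  72  73  72  73  78 119 138 140
 139]
[111 114 121 131 129 100  63  54  54  54  57  54  54  53  56  59  81 106
 113  99  80  78] [132 129 123 104  78  58  55  55  58  54  57  53  55  48  48  44  65  82
  83  83  83  86]
[104 100 102 102  88  68  52  53  56  53  55  56  54  52  54  70 101 127
 123 110 106 106] [116 115 121 110  87  65  55  56  56  50  55  53  55  53  53  63  83  88
  86  84  72  69]
```

```bash
sed -i 's/m=((g<62)\*255)/m=((g<(95 if s["fx"]<440 else 70))*255)/' h.py
python3 - <<'E'
from h import *
stands()
E
```

```text
scene [0.3983 0.4802] 75 [424.7 138.7] top [0.3926 0.484 ] 100 [159.9 279. ] tri [0.3922 0.4851 0.117 ] avg [0.3954 0.4821]
scene [0.4597 0.368 ] 100 [397.3 156.7] top [0.4493 0.3728] 102 [204.5 256.5] tri [0.4492 0.3746 0.1106] avg [0.4545 0.3704]
scene [0.4454 0.2028] 80 [346.8 159.6] top [0.44   0.2054] 88 [270.1 260.1] tri [0.4398 0.2052 0.1169] avg [0.4427 0.2041]
scene [0.5931 0.4637] 86 [438.7 185.6] top [0.5875 0.4671] 100 [169.4 202.8] tri [0.5883 0.4684 0.1165] avg [0.5903 0.4654]
scene [0.7214 0.3659] 99 [420.7 225.1] top [0.7174 0.3695] 90 [208.5 153.6] tri [0.7184 0.3694 0.1184] avg [0.7194 0.3677]
scene [0.813  0.1686] 50 [361.6 263.4] top [0.8243 0.1606] 48 [288.5 114.2] tri [0.8196 0.1626 0.1396] avg [0.8186 0.1646]
```

Run:
```python
import cv2
im=cv2.imread("pics/top0.png")
a=cv2.resize(im[215:275,316:406],None,fx=8,fy=8,interpolation=cv2.INTER_CUBIC);cv2.imwrite("pics/f1.png",a)
a=cv2.resize(im[215:285,390:480],None,fx=8,fy=8,interpolation=cv2.INTER_CUBIC);cv2.imwrite("pics/f2.png",a)
im=cv2.imread("pics/scene0.png")
a=cv2.resize(im[175:225,250:320],None,fx=10,fy=10,interpolation=cv2.INTER_CUBIC);cv2.imwrite("pics/f3.png",a)
a=cv2.resize(im[175:230,178:248],None,fx=10,fy=10,interpolation=cv2.INTER_CUBIC);cv2.imwrite("pics/f4.png",a)
```

```text
(no output)
```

View pics/f1.png

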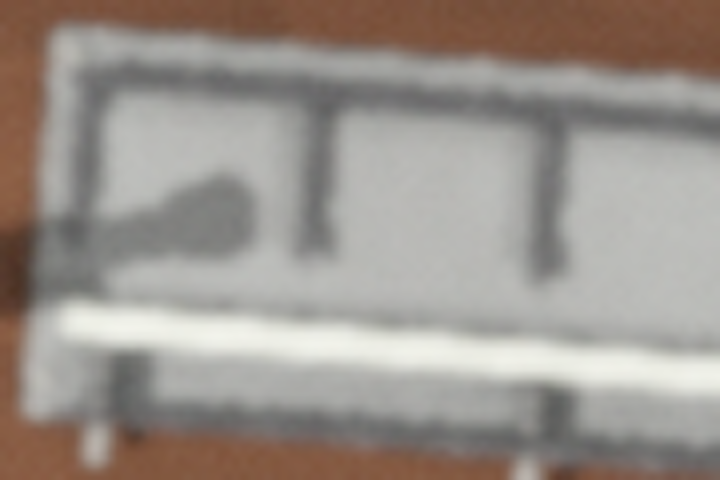

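View pics/f2.png

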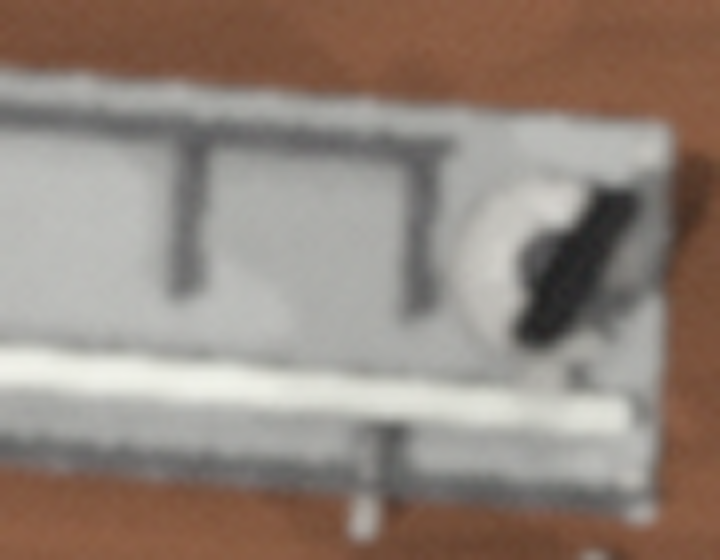

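View pics/f3.png

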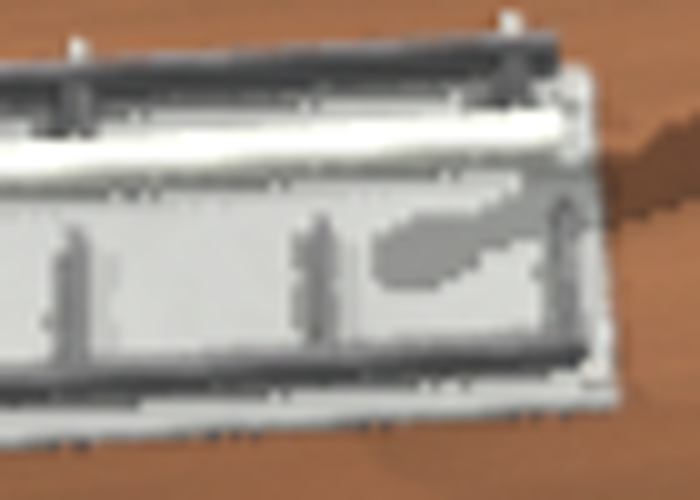

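View pics/f4.png

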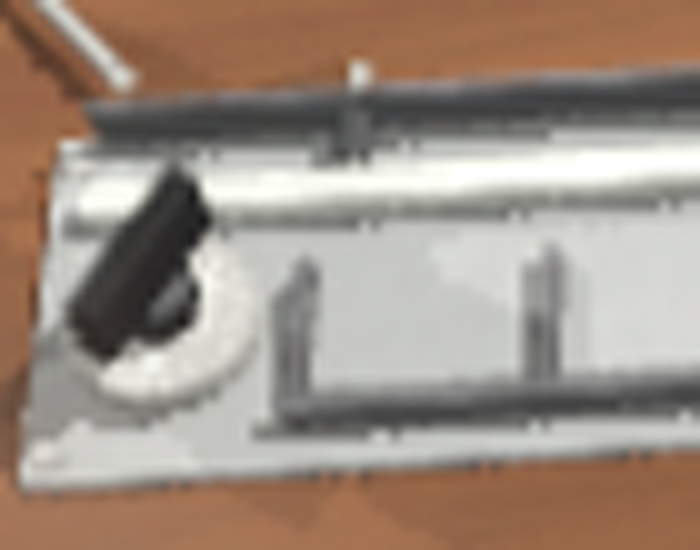

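Run:
```python
from h import *
T=snap("top");S=snap("scene")
f1=lambda x,y:((x+.5)/8-.5+316,(y+.5)/8-.5+215)
f2=lambda x,y:((x+.5)/8-.5+390,(y+.5)/8-.5+215)
f3=lambda x,y:((x+.5)/10-.5+250,(y+.5)/10-.5+175)
f4=lambda x,y:((x+.5)/10-.5+178,(y+.5)/10-.5+175)
g=lambda s,l,z:np.array([onplane(s,*p,z)[:2] for p in l])
tf=g(T,[f1(210,98),f1(430,115),f1(650,132),f2(100,128),f2(300,152)],.006)
tb=g(T,[f1(80,303),f1(650,342),f2(50,348),f2(600,398)],.020)
tr=g(T,[f1(88,170),f1(320,180),f1(550,190),f2(190,215),f2(422,230)],.016)
# scene: ribs tops; fence: top-inner edge; bar face-lower edge
sr=g(S,[f3(565,260),f3(320,280),f3(72,300),f4(545,300),f4(300,330)],.014)
sf=g(S,[f3(560,345),f3(320,350),f3(72,365),f4(545,378),f4(320,395)],.020) # fence top inner edge
sb=g(S,[f3(540,143),f3(300,158),f3(50,180),f4(600,198),f4(300,213)],.020) # top front edge of bar
for n,a in(("top fence",tf),("top bar",tb),("top ribs",tr),("scn ribs",sr),("scn fence",sf),("scn bar",sb)):
    c=np.polyfit(a[:,1],a[:,0],1); print(n,a.round(3).tolist(),"dx/dy %.4f"%c[0],"x at y=-.12: %.4f"%np.polyval(c,-.12))
```

```text
top fence [[0.534, 0.014], [0.528, -0.064], [0.522, -0.142], [0.523, -0.156], [0.514, -0.227]] dx/dy 0.0769 x at y=-.12: 0.5237
top bar [[0.461, 0.061], [0.447, -0.137], [0.445, -0.135], [0.428, -0.326]] dx/dy 0.0865 x at y=-.12: 0.4467
top ribs [[0.508, 0.058], [0.504, -0.023], [0.501, -0.104], [0.492, -0.185], [0.486, -0.267]] dx/dy 0.0682 x at y=-.12: 0.4970
scn ribs [[0.509, 0.057], [0.504, -0.024], [0.499, -0.107], [0.486, -0.187], [0.484, -0.268]] dx/dy 0.0831 x at y=-.12: 0.4951
scn fence [[0.546, 0.05], [0.535, -0.028], [0.528, -0.108], [0.52, -0.188], [0.515, -0.261]] dx/dy 0.0985 x at y=-.12: 0.5277
scn bar [[0.464, 0.056], [0.458, -0.025], [0.453, -0.109], [0.451, -0.166], [0.441, -0.266]] dx/dy 0.0673 x at y=-.12: 0.4524
```

```bash
sed -i 's/jyaw=-0.08,/jyaw=-0.081,/' h.py
python3 - <<'E'
from h import *
go(.4425,.2045,.19)
E
```

```text
t21.9 pos [0.3864 0.0407 0.2735] jawyaw -0.070 tilt [-0.004 -0.001] F [ 0.4  0.6 -0.7] op 1.00
 total units shift [5.58 1.5  2.77] turn [-0.04  0.02  0.13]
```

Request:
send_rows(deltas=[[[0,0,0.1],[1,0.3,0.5],1],[[0,0,0],[1,0.3,0.5],1],[[0,0,0],[1,0.3,0.5],1],[[0,0,0],[1,0.3,0.5],1],[[0,0,0],[1,0.3,0.5],1]])

```text
t: 22.5
position: [0.4463, 0.1919, 0.1965]
orientation: [[0.079, 0.997, -0.001], [0.997, -0.079, -0.001], [-0.001, -0.001, -1.0]]
ft_force: [1.0, 0.2, 0.2]
opening: 1.001
```

Request:
send_rows(deltas=[[[0,0,0],[0.5,0,0.2],1],[[0,0,0],[0,0,0],1],[[0,0,0],[0,0,0],1],[[0,0,0],[0,0,0],1],[[0,0,0],[0,0,0],1]])

```text
t: 23.12
position: [0.447, 0.2071, 0.1901]
orientation: [[0.078, 0.997, -0.003], [0.997, -0.078, -0.002], [-0.003, -0.003, -1.0]]
ft_force: [0.0, 1.1, -0.6]
opening: 1.004
```

Run:
```python
from h import *
go(.4425,.2045,.09)
s=snap("scene");crop(s,290,60,460,240,3.3,"pics/g1.png")
```

```text
t23.1 pos [0.447  0.2071 0.1901] jawyaw -0.078 tilt [-0.003 -0.002] F [ 0.   1.1 -0.6] op 1.00
 total units shift [-0.09 -0.13  3.34] turn [-0.03  0.03  0.04]
```

View pics/g1.png

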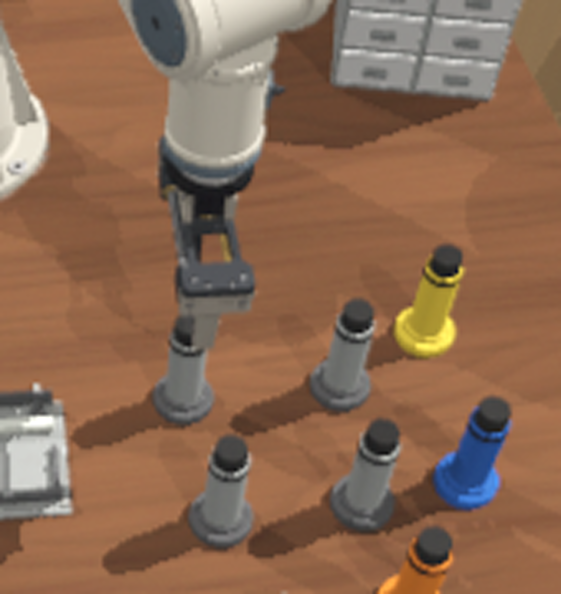

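Run:
```python
from h import *
s=snap("scene")
for p in ((.4425,.2045,.11),(.447+.052,.2071-.004,.165),(.447+.052,.2071-.004,.2),(.4425,.2045,.014)):
    u=proj(s,p); print(u.round(1),((u-[290,60]+.5)*3.3).round(0))
```

```text
[346.9 161.6] [189. 337.]
[351.2 164.4] [204. 346.]
[352.  157.1] [206. 322.]
[345.2 179.2] [184. 395.]
```

Prediction matches the picture: finger at (205,346) and barrel at (189,337). Lowering and gripping A.

Request:
send_rows(deltas=[[[0,0,0],[-0.1,-0.1,0.8],1],[[0,0,0],[0,0,0.8],1],[[0,0,0],[0,0,0.8],1],[[0,0,0],[0,0,0.8],1],[[0,0,0],[0,0,0.1],0.8]])

```text
t: 23.85
position: [0.445, 0.2038, 0.0903]
orientation: [[0.079, 0.997, 0.001], [0.997, -0.079, -0.001], [-0.0, 0.001, -1.0]]
ft_force: [-0.1, -0.2, 0.1]
opening: 0.915
```

Request:
send_rows(deltas=[[[0,0,0],[0,0,0],0.3],[[0,0,0],[0,0,0],0.2],[[0,0,0],[0,0,0],0.2],[[0,0,0],[0,0,0],0.2],[[0,0,0],[0,0,0],0.2]], grip_force=40)

```text
t: 24.48
position: [0.4454, 0.2041, 0.0928]
orientation: [[0.079, 0.997, 0.002], [0.997, -0.079, 0.0], [0.001, 0.002, -1.0]]
ft_force: [0.9, -0.4, -5.3]
opening: 0.406
```

Run:
```python
from h import *
go(.479,-.227,.135)
s=snap("scene");crop(s,290,60,460,240,3.3,"pics/g2.png")
```

```text
t24.5 pos [0.4454 0.2041 0.0928] jawyaw -0.079 tilt [0.002 0.   ] F [ 0.9 -0.4 -5.3] op 0.41
 total units shift [-14.23   2.26  -1.41] turn [ 0.03 -0.01  0.02]
```

View pics/g2.png

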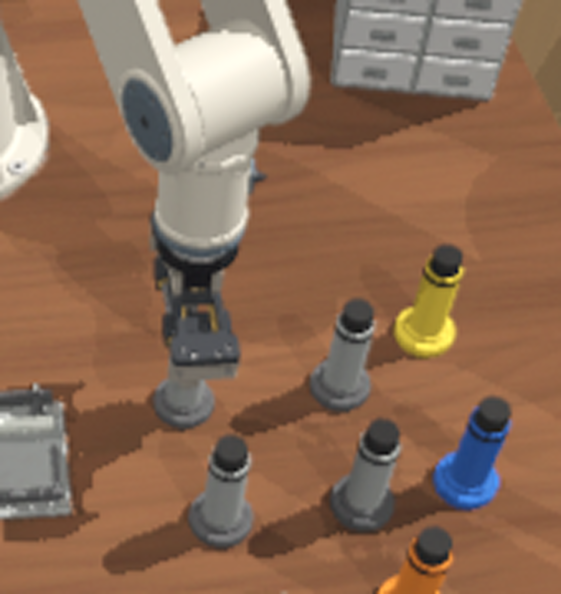

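Request:
send_rows(deltas=[[[0,0,0],[0,0,-0.5],0.2],[[0,0,0],[0,0,-0.5],0.2],[[0,0,0],[0,0,-0.5],0.2],[[0,0,0],[-0.5,0.1,0],0.2],[[0,0,0],[-1,0.2,0],0.2]])

```text
t: 25.15
position: [0.4518, 0.158, 0.1416]
orientation: [[0.076, 0.997, 0.005], [0.997, -0.076, 0.001], [0.001, 0.005, -1.0]]
ft_force: [0.3, 0.2, -6.0]
opening: 0.407
```

Request:
send_rows(deltas=[[[0,0,0],[-1,0.2,0],0.2],[[0,0,0],[-1,0.2,0],0.2],[[0,0,0],[-1,0.2,0],0.2],[[0,0,0],[-1,0.2,0],0.2],[[0,0,0],[-1,0.2,0],0.2]])

```text
t: 25.78
position: [0.4688, -0.0029, 0.1413]
orientation: [[0.075, 0.997, 0.005], [0.997, -0.075, -0.0], [-0.0, 0.005, -1.0]]
ft_force: [-0.1, 0.4, -4.7]
opening: 0.406
```

Run:
```python
from h import *
go(.479,-.227,.135)
S=snap("scene","pics/g3.png")
```

```text
t25.8 pos [ 0.4688 -0.0029  0.1413] jawyaw -0.075 tilt [ 0.005 -0.   ] F [-0.1  0.4 -4.7] op 0.41
 total units shift [-7.42  0.9   0.21] turn [0.05 0.   0.07]
```

View pics/g3.png

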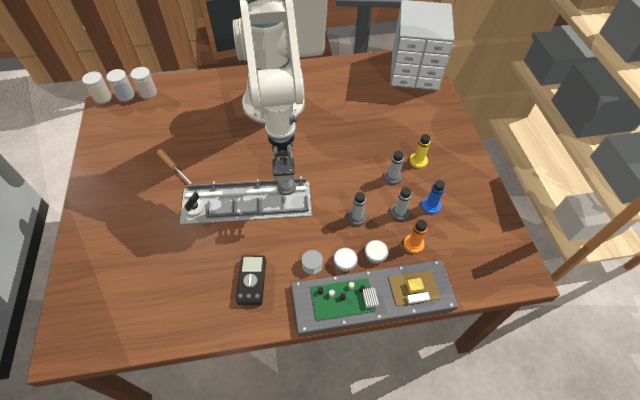

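Request:
send_rows(deltas=[[[0,0,0.1],[-1,0.1,0],0.2],[[0,0,0],[-1,0.1,0],0.2],[[0,0,0],[-1,0.1,0],0.2],[[0,0,0],[-1,0.1,0],0.2],[[0,0,0],[-1,0.1,0],0.2]])

```text
t: 26.45
position: [0.4686, -0.1637, 0.141]
orientation: [[0.084, 0.996, 0.003], [0.996, -0.084, -0.003], [-0.002, 0.003, -1.0]]
ft_force: [0.7, -0.2, -5.1]
opening: 0.407
```

Request:
send_rows(deltas=[[[0,0,0],[-1,0.1,0],0.2],[[0,0,0],[-0.8,0.1,0],0.2],[[0,0,0],[0,0,0],0.2],[[0,0,0],[0,0,0],0.2],[[0,0,0],[0,0,0],0.2]])

```text
t: 27.08
position: [0.4665, -0.2225, 0.1402]
orientation: [[0.087, 0.996, 0.001], [0.996, -0.087, -0.002], [-0.002, 0.001, -1.0]]
ft_force: [0.1, -0.2, -4.6]
opening: 0.405
```

Run:
```python
from h import *
go(.479,-.227,.096)
S=snap("scene");crop(S,170,140,330,240,4.5,"pics/g4.png")
S=snap("top");crop(S,310,200,490,300,4.2,"pics/g5.png")
```

```text
t27.1 pos [ 0.4665 -0.2225  0.1402] jawyaw -0.088 tilt [ 0.001 -0.002] F [ 0.1 -0.2 -4.6] op 0.41
 total units shift [-0.11  0.43  1.47] turn [ 0.01  0.03 -0.08]
```

View pics/g4.png

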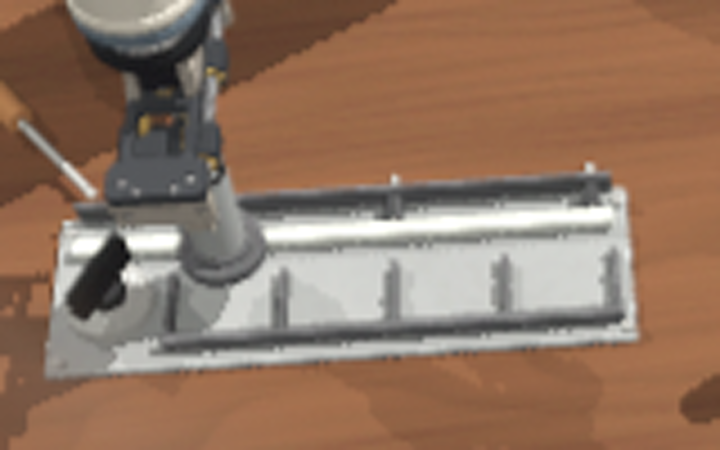

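View pics/g5.png

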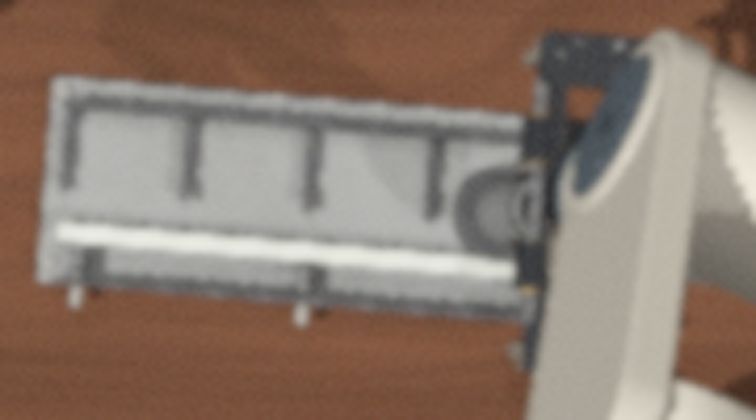

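Run:
```python
from h import *
S=snap("scene");
for y in (252,258): print(onplane(S,(222+.5)/4.5-.5+170,(y+.5)/4.5-.5+140,.053).round(4))
u=proj(S,(.4665,-.2225,.053));print(((u-[170,140]+.5)*4.5).round(1))
T=snap("top")
u=proj(T,(.4665,-.2225,.053));print(((u-[310,200]+.5)*4.2).round(1))
u=proj(T,(.4665,-.2225,.05)+np.array([0,.032,0]));print(((u-[310,200]+.5)*4.2).round(1))
for th in np.linspace(0,2*np.pi,13)[:-1]:
    q=(.4665+.032*np.cos(th),-.2225+.032*np.sin(th),.046); print(((proj(S,q)-[170,140]+.5)*4.5).round(0),((proj(T,q)-[310,200]+.5)*4.2).round(0))
```

```text
[ 0.4705 -0.2228  0.053 ]
[ 0.4758 -0.223   0.053 ]
[222.8 248. ]
[506.3 212.5]
[456.  212.7]
[226. 290.] [502. 164.]
[248. 282.] [478. 170.]
[264. 266.] [460. 188.]
[269. 248.] [455. 213.]
[262. 231.] [462. 237.]
[245. 220.] [480. 256.]
[223. 218.] [505. 262.]
[201. 226.] [529. 256.]
[186. 241.] [547. 237.]
[180. 259.] [553. 213.]
[187. 277.] [545. 188.]
[203. 288.] [527. 170.]
```

Request:
send_rows(deltas=[[[0,0,-0.1],[-0.1,0.4,0.2],0.2],[[0,0,0],[0,0,0.3],0.2],[[0,0,0],[0,0,0.3],0.2],[[0,0,0],[0,0,0.15],0.2],[[0,0,0],[0,0,0],0.2]])

```text
t: 27.9
position: [0.4794, -0.2262, 0.1091]
orientation: [[0.077, 0.997, 0.0], [0.997, -0.077, -0.002], [-0.002, 0.0, -1.0]]
ft_force: [-0.3, -0.1, -4.0]
opening: 0.408
```

Run:
```python
from h import *
go(.479,-.227,.096)
S=snap("scene");crop(S,180,165,260,225,9,"pics/g6.png")
S=snap("top");crop(S,400,215,470,285,8,"pics/g7.png")
```

```text
t27.9 pos [ 0.4794 -0.2262  0.1091] jawyaw -0.077 tilt [ 0.    -0.002] F [-0.3 -0.1 -4. ] op 0.41
 total units shift [-0.03 -0.01  0.44] turn [0.01 0.02 0.05]
```

View pics/g6.png

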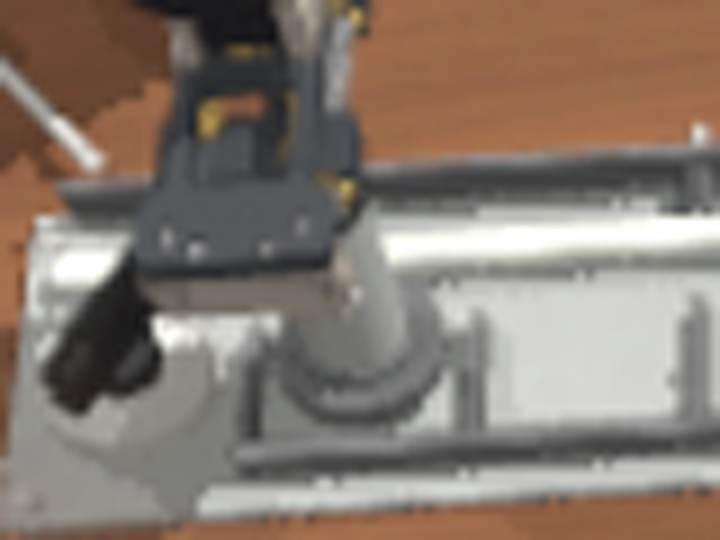

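View pics/g7.png

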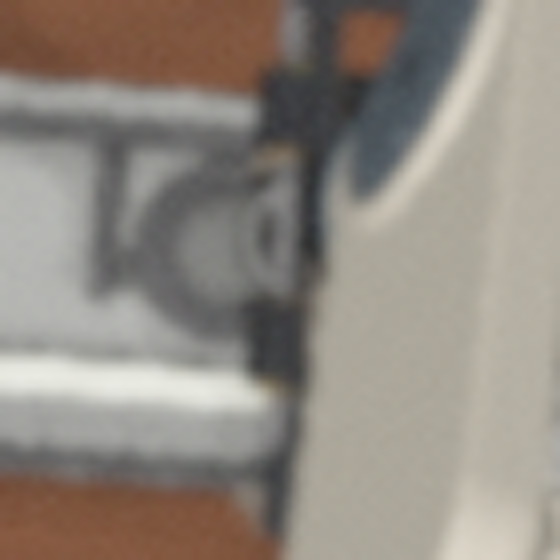

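Request:
send_rows(deltas=[[[0,0,0],[0,0,0.15],0.2],[[0,0,0],[0,0,0.1],0.2],[[0,0,0],[0,0,0.1],0.2],[[0,0,0],[0,0,0],0.2],[[0,0,0],[0,0,0],0.2]])

```text
t: 28.62
position: [0.4801, -0.2267, 0.0991]
orientation: [[0.077, 0.997, 0.002], [0.997, -0.077, -0.003], [-0.003, 0.003, -1.0]]
ft_force: [-0.4, -0.6, -5.4]
opening: 0.411
```

Request:
send_rows(deltas=[[[0,0,0],[0,0,0.1],0.2],[[0,0,0],[0,0,0.1],0.2],[[0,0,0],[0,0,0],0.2],[[0,0,0],[0,0,0],0.2],[[0,0,0],[0,0,0],0.2]])

```text
t: 29.25
position: [0.4809, -0.2273, 0.0992]
orientation: [[0.077, 0.997, 0.004], [0.997, -0.077, -0.004], [-0.004, 0.004, -1.0]]
ft_force: [-0.8, -0.4, -5.1]
opening: 0.409
```

Request:
send_rows(deltas=[[[0,0,0],[0,0,0.1],0.2],[[0,0,0],[0,0,0.1],0.2],[[0,0,0],[0,0,0.1],0.2],[[0,0,0],[0,0,0.1],0.2],[[0,0,0],[0,0,0.1],0.2]])

```text
t: 29.88
position: [0.4813, -0.2278, 0.0982]
orientation: [[0.077, 0.997, 0.003], [0.997, -0.077, -0.004], [-0.004, 0.003, -1.0]]
ft_force: [-12.6, 6.1, 41.0]
opening: 0.407
```

Run:
```python
from h import *
go(.479,-.227,.096)
S=snap("scene");crop(S,180,165,260,225,9,"pics/g8.png")
go(.479,-.227,.096)
```

```text
t29.9 pos [ 0.4813 -0.2278  0.0982] jawyaw -0.077 tilt [ 0.003 -0.004] F [-12.6   6.1  41. ] op 0.41
 total units shift [ 0.02 -0.08  0.07] turn [0.04 0.04 0.05]
t29.9 pos [ 0.4814 -0.2278  0.0983] jawyaw -0.077 tilt [ 0.003 -0.004] F [-13.1   5.2  40.7] op 0.41
 total units shift [ 0.02 -0.08  0.08] turn [0.04 0.04 0.05]
```

View pics/g8.png

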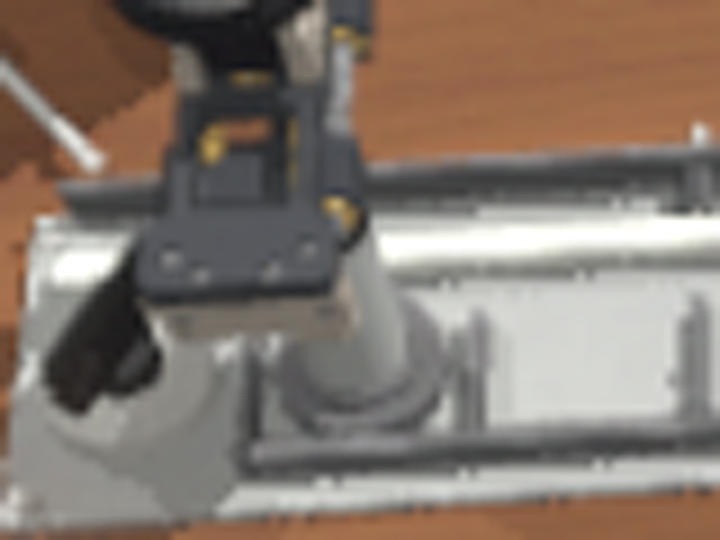

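Request:
send_rows(deltas=[[[0,0,0],[0,0,-0.05],0.45],[[0,0,0],[0,0,0],0.6],[[0,0,0],[0,0,0],0.8],[[0,0,0],[0,0,0],1],[[0,0,0],[0,0,-0.5],1]])

```text
t: 30.55
position: [0.4817, -0.2279, 0.1149]
orientation: [[0.077, 0.997, 0.003], [0.997, -0.077, -0.004], [-0.004, 0.003, -1.0]]
ft_force: [1.0, -0.9, 0.1]
opening: 0.863
```

Request:
send_rows(deltas=[[[0,0,0],[0,0,-1],1],[[0,0,0],[0,0,-1],1],[[0,0,0],[0,0,-1],1],[[0,0,0],[1,0,-0.8],1],[[0,0,0],[1,0,0],1]])

```text
t: 31.18
position: [0.4868, -0.1681, 0.2374]
orientation: [[0.08, 0.997, 0.007], [0.997, -0.08, -0.006], [-0.005, 0.007, -1.0]]
ft_force: [-0.3, -0.1, -0.7]
opening: 1.001
```

Run:
```python
from h import *
go(.593,.2105,.19)
S=snap("scene");crop(S,180,135,260,225,6.5,"pics/g9.png")
for c in caps(S,.006): print("s",c)
for c in caps(snap("top"),.006): print("t",c)
```

```text
t31.2 pos [ 0.4868 -0.1681  0.2374] jawyaw -0.080 tilt [ 0.007 -0.006] F [-0.3 -0.1 -0.7] op 1.00
 total units shift [12.87  2.51  1.53] turn [0.08 0.06 0.02]
s (array([-0.3481,  0.0597]), np.int32(54), array([276.2,  20.1]))
s (array([0.0639, 0.4285]), np.int32(123), array([385. ,  74.2]))
s (array([ 0.1442, -0.1987]), np.int32(43), array([218.7, 107.5]))
s (array([0.4045, 0.477 ]), np.int32(72), array([424.7, 139. ]))
s (array([0.4646, 0.3654]), np.int32(102), array([397.2, 156.8]))
s (array([0.5073, 0.3842]), np.int32(76), array([406.5, 166.2]))
s (array([0.5492, 0.3146]), np.int32(88), array([388.8, 179.4]))
s (array([0.5967, 0.461 ]), np.int32(88), array([438.7, 185.5]))
s (array([0.6081, 0.3489]), np.int32(111), array([404.6, 193.2]))
s (array([0.6048, 0.2073]), np.int32(110), array([359. , 198.5]))
s (array([ 0.5706, -0.2272]), np.int32(37), array([213.7, 208.5]))
s (array([0.6773, 0.171 ]), np.int32(92), array([352.3, 220.4]))
s (array([0.6997, 0.2231]), np.int32(83), array([371.5, 224.5]))
s (array([0.7247, 0.3639]), np.int32(97), array([420.8, 225.1]))
s (array([0.8087, 0.2
[... 519 characters left out ...]
1881]), np.int32(56), array([277.6, 150.5]))
t (array([0.7161, 0.368 ]), np.int32(92), array([208.5, 153.6]))
t (array([0.7131, 0.274 ]), np.int32(42), array([244.6, 154.7]))
t (array([0.5946, 0.3574]), np.int32(121), array([211.5, 199.8]))
t (array([0.586 , 0.3115]), np.int32(85), array([229.2, 203. ]))
t (array([0.5866, 0.4653]), np.int32(104), array([169.4, 202.9]))
t (array([0.5803, 0.1806]), np.int32(49), array([280.1, 205.2]))
t (array([0.4534, 0.3277]), np.int32(86), array([221.7, 254.8]))
t (array([0.4489, 0.3717]), np.int32(109), array([204.3, 256.6]))
t (array([0.3931, 0.482 ]), np.int32(102), array([160. , 278.9]))
t (array([ 0.1363, -0.0721]), np.int32(28), array([381.1, 383.7]))
```

View pics/g9.png

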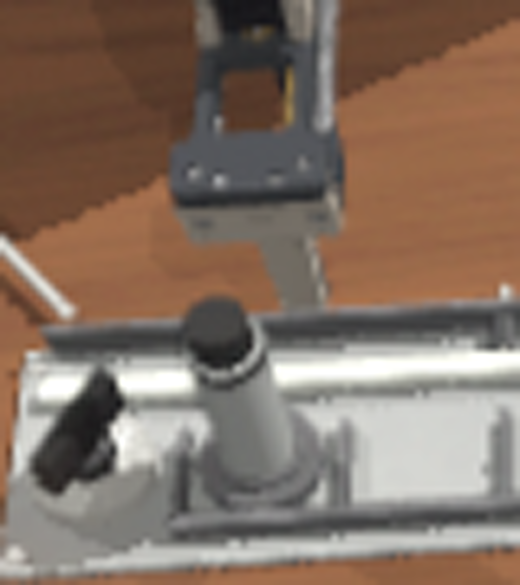

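Request:
send_rows(deltas=[[[0,0,0],[1,0.2,0],1],[[0.1,0,0],[1,0.2,0],1],[[0,0,0],[1,0.2,0],1],[[0,0,0],[1,0.2,0],1],[[0,0,0],[1,0.2,0],1]])

```text
t: 31.9
position: [0.5284, -0.0193, 0.2373]
orientation: [[0.079, 0.997, -0.004], [0.997, -0.079, -0.006], [-0.006, -0.003, -1.0]]
ft_force: [-0.1, -0.4, 0.6]
opening: 0.998
```

Request:
send_rows(deltas=[[[0,0,0],[1,0.2,0],1],[[0,0,0],[1,0.2,0],1],[[0,0,0],[1,0.2,0],1],[[0,0,0],[1,0.2,0.2],1],[[0,0,0],[1,0.2,0.2],1]])

```text
t: 32.52
position: [0.5723, 0.1293, 0.2257]
orientation: [[0.078, 0.997, -0.003], [0.997, -0.078, -0.007], [-0.007, -0.002, -1.0]]
ft_force: [-1.0, -0.7, 0.2]
opening: 1.001
```

Run:
```python
from h import *
go(.594,.2105,.18)
```

```text
t32.5 pos [0.5723 0.1293 0.2257] jawyaw -0.079 tilt [-0.003 -0.007] F [-1.  -0.7  0.2] op 1.00
 total units shift [2.76 0.51 1.5 ] turn [-0.03  0.09  0.03]
```

Request:
send_rows(deltas=[[[0,0.1,0],[0.9,0.2,0.5],1],[[0,0,0],[0.9,0.2,0.5],1],[[0,0,0],[0.9,0.1,0.5],1],[[0,0,0],[0,0,0],1],[[0,0,0],[0,0,0],1]])

```text
t: 33.15
position: [0.5948, 0.2111, 0.1765]
orientation: [[0.077, 0.997, -0.005], [0.997, -0.077, 0.001], [0.0, -0.005, -1.0]]
ft_force: [-0.6, -0.6, -0.7]
opening: 0.999
```

Run:
```python
from h import *
go(.594,.2105,.09)
s=snap("scene");crop(s,290,100,460,260,3.3,"pics/h1.png")
for p in ((.594,.2105,.11),):
    u=proj(s,p); print(((u-[290,100]+.5)*3.3).round(0))
```

```text
t33.1 pos [0.5948 0.2111 0.1765] jawyaw -0.077 tilt [-0.005  0.001] F [-0.6 -0.6 -0.7] op 1.00
 total units shift [-0.02 -0.01  2.88] turn [-0.05 -0.01  0.05]
[228. 329.]
```

View pics/h1.png

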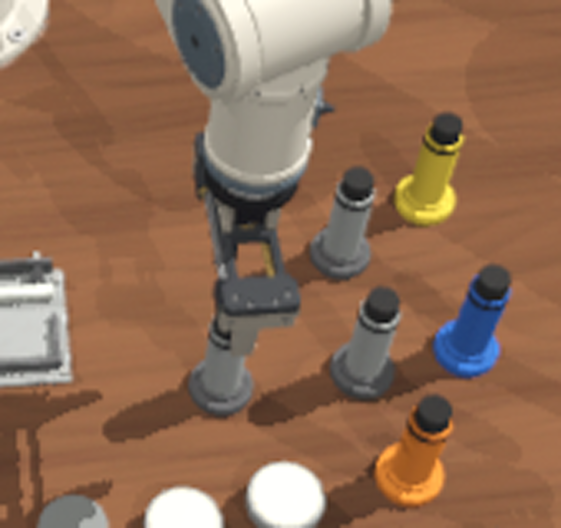

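Request:
send_rows(deltas=[[[0,0,0],[0,0,0.8],1],[[0,0,0],[0,0,0.8],1],[[0,0,0],[0,0,0.8],1],[[0,0,0],[0,0,0.4],1],[[0,0,0],[0,0,0.1],0.6]])

```text
t: 33.83
position: [0.5968, 0.2071, 0.0915]
orientation: [[0.081, 0.997, 0.001], [0.997, -0.081, 0.002], [0.002, 0.001, -1.0]]
ft_force: [-0.4, -0.2, 0.5]
opening: 0.911
```

Request:
send_rows(deltas=[[[0,0,0],[0,0,0],0.2],[[0,0,0],[0,0,0],0.2],[[0,0,0],[0,0,0],0.2],[[0,0,0],[0,0,0],0.2],[[0,0,0],[0,0,-0.3],0.2]], grip_force=40)

```text
t: 34.45
position: [0.5965, 0.207, 0.1024]
orientation: [[0.081, 0.997, 0.001], [0.997, -0.081, 0.003], [0.003, 0.001, -1.0]]
ft_force: [0.9, -0.2, -5.7]
opening: 0.412
```

Request:
send_rows(deltas=[[[0,0,0],[0,0,-0.5],0.2],[[0,0,0],[0,0,-0.5],0.2],[[0,0,0],[0,0,-0.4],0.2],[[0,0,0],[-0.5,0,0],0.2],[[0,0,0],[-1,0,0],0.2]])

```text
t: 35.08
position: [0.5936, 0.1618, 0.1483]
orientation: [[0.078, 0.997, 0.004], [0.997, -0.078, 0.003], [0.003, 0.003, -1.0]]
ft_force: [0.5, 0.1, -5.6]
opening: 0.406
```

Run:
```python
from h import *
go(.486,-.1454,.14)
```

```text
t35.1 pos [0.5936 0.1618 0.1483] jawyaw -0.078 tilt [0.004 0.003] F [ 0.5  0.1 -5.6] op 0.41
 total units shift [-10.49  -2.77   0.23] turn [ 0.04 -0.04  0.03]
```

Request:
send_rows(deltas=[[[0,0,0],[-1,-0.3,0],0.2],[[0,0,0],[-1,-0.3,0],0.2],[[0,0,0],[-1,-0.3,0],0.2],[[0,0,0],[-1,-0.3,0],0.2],[[0,0,0],[-1,-0.3,0],0.2]])

```text
t: 35.7
position: [0.5328, 0.0067, 0.1464]
orientation: [[0.078, 0.997, 0.002], [0.997, -0.078, 0.001], [0.001, 0.001, -1.0]]
ft_force: [-0.1, -0.2, -5.1]
opening: 0.407
```

Request:
send_rows(deltas=[[[0,0,0],[-1,-0.3,0],0.2],[[0,0,0],[-1,-0.3,0],0.2],[[0,0,0],[-1,-0.3,0],0.2],[[0,0,0],[-1,-0.3,0],0.2],[[0,0,0],[-0.7,0,0],0.2]])

```text
t: 36.33
position: [0.4793, -0.1394, 0.1453]
orientation: [[0.08, 0.997, -0.001], [0.997, -0.08, -0.0], [-0.0, -0.001, -1.0]]
ft_force: [-0.2, 0.5, -5.2]
opening: 0.407
```

Run:
```python
from h import *
go(.486,-.1454,.11)
S=snap("scene");crop(S,180,135,320,225,5,"pics/h2.png")
```

```text
t36.3 pos [ 0.4793 -0.1394  0.1453] jawyaw -0.080 tilt [-0.001 -0.   ] F [-0.2  0.5 -5.2] op 0.41
 total units shift [-0.18  0.24  1.18] turn [-0.01  0.    0.01]
```

View pics/h2.png

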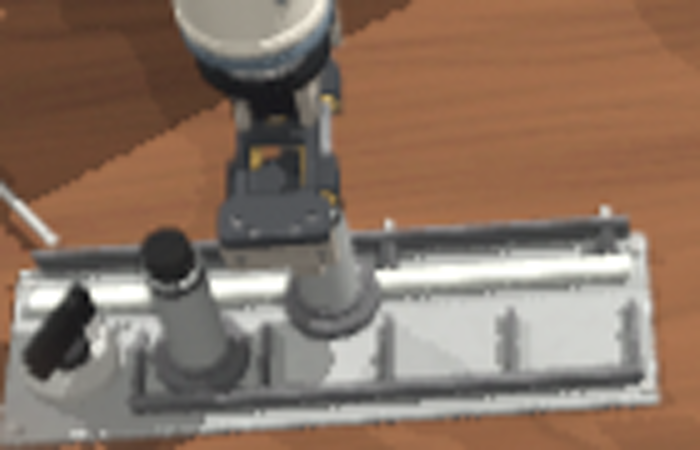

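Request:
send_rows(deltas=[[[0,0,0],[-0.2,0.2,0.2],0.2],[[0,0,0],[0,0,0.4],0.2],[[0,0,0],[0,0,0.4],0.2],[[0,0,0],[0,0,0.15],0.2],[[0,0,0],[0,0,0],0.2]])

```text
t: 37.0
position: [0.4839, -0.1479, 0.1072]
orientation: [[0.08, 0.997, -0.003], [0.997, -0.08, -0.001], [-0.001, -0.003, -1.0]]
ft_force: [0.3, -0.1, -5.1]
opening: 0.406
```

Run:
```python
from h import *
go(.486,-.1454,.098)
S=snap("scene");crop(S,190,165,270,225,9,"pics/h3.png")
S=snap("top");crop(S,370,215,440,285,8,"pics/h4.png")
```

```text
t37.0 pos [ 0.4839 -0.1479  0.1072] jawyaw -0.080 tilt [-0.003 -0.001] F [ 0.3 -0.1 -5.1] op 0.41
 total units shift [0.09 0.06 0.31] turn [-0.03  0.01  0.01]
```

View pics/h3.png

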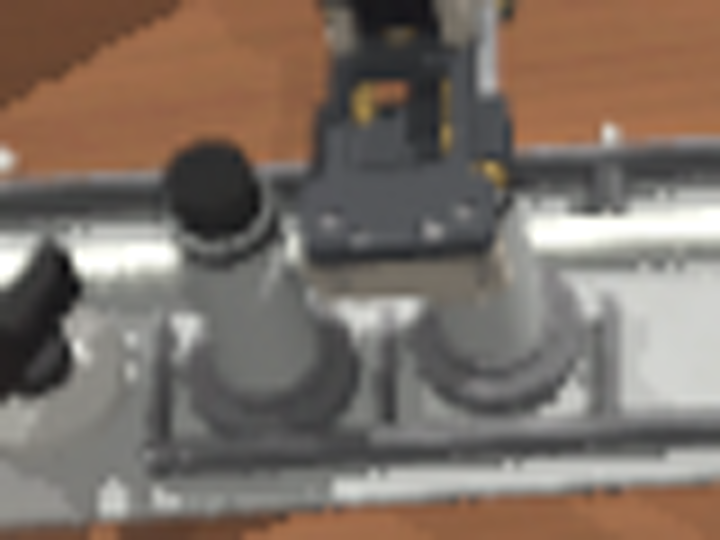

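View pics/h4.png

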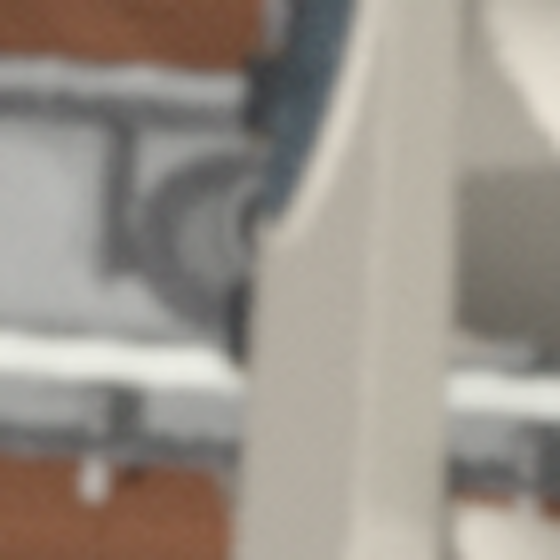

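Request:
send_rows(deltas=[[[0,0,0],[0.1,0,0.1],0.2],[[0,0,0],[0,0,0.1],0.2],[[0,0,0],[0,0,0.1],0.2],[[0,0,0],[0,0,0.1],0.2],[[0,0,0],[0,0,0.1],0.2]])

```text
t: 37.72
position: [0.4846, -0.1453, 0.1018]
orientation: [[0.079, 0.997, -0.002], [0.997, -0.079, -0.002], [-0.002, -0.002, -1.0]]
ft_force: [-13.1, 3.9, 38.7]
opening: 0.411
```

Run:
```python
from h import *
go(.486,-.1454,.098)
S=snap("scene");crop(S,190,165,270,225,9,"pics/h5.png")
```

```text
t37.7 pos [ 0.4846 -0.1453  0.1018] jawyaw -0.079 tilt [-0.002 -0.002] F [-13.1   3.9  38.7] op 0.41
 total units shift [0.   0.05 0.13] turn [-0.02  0.03  0.03]
```

View pics/h5.png

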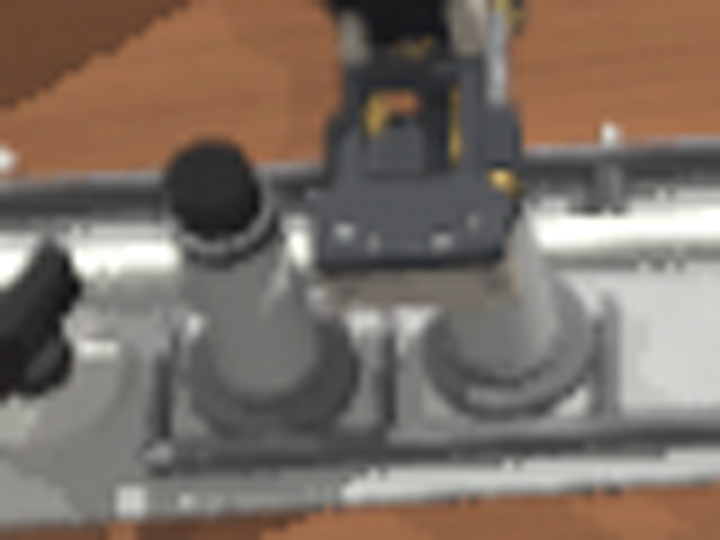

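Request:
send_rows(deltas=[[[0,0,0],[0,0,-0.05],0.45],[[0,0,0],[0,0,0],0.6],[[0,0,0],[0,0,0],0.8],[[0,0,0],[0,0,0],1],[[0,0,0],[0,0,-0.5],1]])

```text
t: 38.4
position: [0.4857, -0.1455, 0.1197]
orientation: [[0.079, 0.997, 0.0], [0.997, -0.079, -0.003], [-0.003, 0.0, -1.0]]
ft_force: [-0.4, 0.4, -0.7]
opening: 0.862
```

Request:
send_rows(deltas=[[[0,0,0],[0,0,-1],1],[[0,0,0],[0,0,-1],1],[[0,0,0],[0,0,-1],1],[[0,0,0],[1,0,-0.8],1],[[0,0,0],[1,0,0],1]])

```text
t: 39.02
position: [0.4913, -0.0856, 0.2422]
orientation: [[0.082, 0.997, 0.004], [0.997, -0.082, -0.003], [-0.003, 0.004, -1.0]]
ft_force: [0.6, -1.2, -0.8]
opening: 0.997
```

Run:
```python
from h import *
go(.452,.372,.18)
S=snap("scene");crop(S,180,135,300,225,6,"pics/h6.png")
crop(S,290,100,460,260,3.3,"pics/h7.png")
```

```text
t39.0 pos [ 0.4913 -0.0856  0.2422] jawyaw -0.082 tilt [ 0.004 -0.003] F [ 0.6 -1.2 -0.8] op 1.00
 total units shift [15.1  -2.56  2.02] turn [ 0.05  0.04 -0.01]
```

View pics/h6.png

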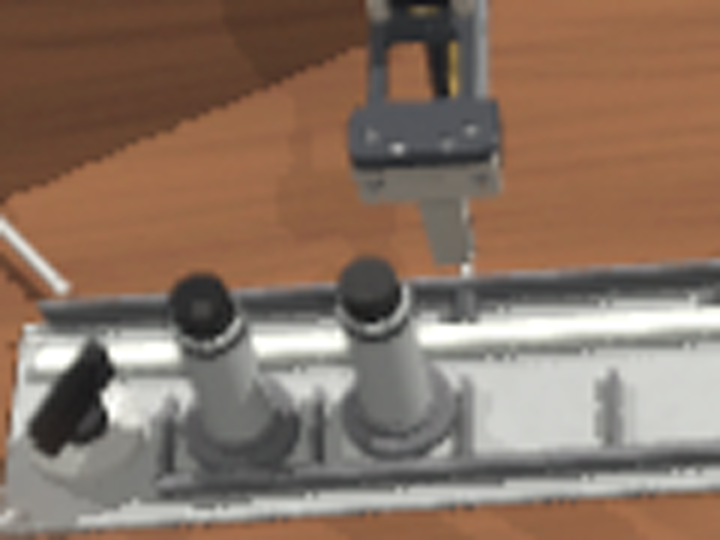

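View pics/h7.png

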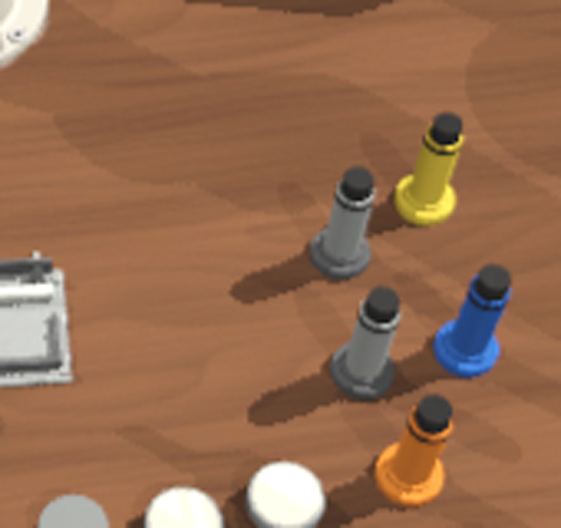

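Request:
send_rows(deltas=[[[0,0,0],[1,-0.2,0],1],[[0,0,0],[1,-0.2,0],1],[[0,0,0],[1,-0.2,0],1],[[0,0,0],[1,-0.2,0],1],[[0,0,0],[1,-0.2,0],1]])

```text
t: 39.7
position: [0.4729, 0.072, 0.2449]
orientation: [[0.082, 0.997, 0.006], [0.997, -0.082, -0.002], [-0.002, 0.006, -1.0]]
ft_force: [1.0, 0.3, -0.1]
opening: 1.0
```

Request:
send_rows(deltas=[[[0,0,0],[1,-0.2,0],1],[[0,0,0],[1,-0.2,0],1],[[0,0,0],[1,-0.2,0],1],[[0,0,0],[1,-0.2,0],1],[[0,0,0],[1,-0.2,0],1]])

```text
t: 40.33
position: [0.4543, 0.2281, 0.2479]
orientation: [[0.082, 0.997, 0.008], [0.997, -0.082, -0.002], [-0.002, 0.008, -1.0]]
ft_force: [0.3, -0.0, -0.4]
opening: 0.997
```

Request:
send_rows(deltas=[[[0,0,0],[1,-0.2,0.2],1],[[0,0,0],[1,-0.2,0.4],1],[[0,0,0],[1,-0.2,0.4],1],[[0,0,0],[1,0,0.4],1],[[0,0,0],[1,0,0.4],1]])

```text
t: 40.95
position: [0.4492, 0.3837, 0.1965]
orientation: [[0.08, 0.997, 0.011], [0.997, -0.08, -0.001], [0.0, 0.011, -1.0]]
ft_force: [1.6, 0.0, -0.8]
opening: 0.999
```

Run:
```python
from h import *
go(.452,.372,.18)
s=snap("scene");crop(s,330,80,460,230,3.8,"pics/i1.png")
for p in ((.452,.372,.11),):
    u=proj(s,p); print(((u-[330,80]+.5)*3.8).round(0))
```

```text
t41.0 pos [0.4492 0.3837 0.1965] jawyaw -0.080 tilt [ 0.011 -0.001] F [ 1.6  0.  -0.8] op 1.00
 total units shift [-0.38  0.12  0.55] turn [ 0.12 -0.    0.01]
[257. 296.]
```

View pics/i1.png

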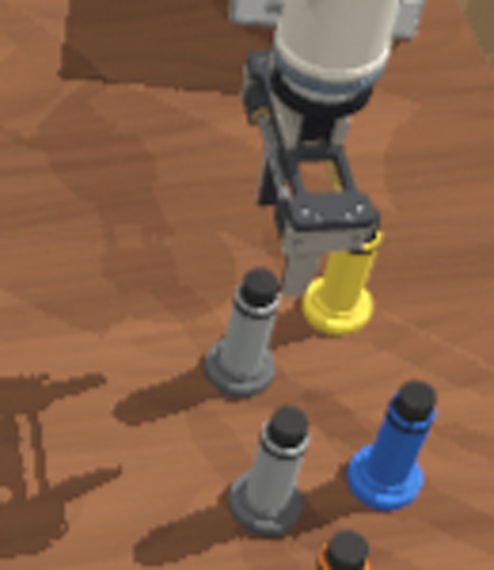

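Request:
send_rows(deltas=[[[0.1,0,0],[-0.35,0.2,0.3],1],[[0,0,0],[0,0,0.2],1],[[0,0,0],[0,0,0],1],[[0,0,0],[0,0,0],1],[[0,0,0],[0,0,0],1]])

```text
t: 41.62
position: [0.455, 0.3725, 0.1804]
orientation: [[0.081, 0.997, 0.001], [0.997, -0.081, 0.0], [0.0, 0.001, -1.0]]
ft_force: [0.4, 0.0, 0.7]
opening: 1.0
```

Run:
```python
from h import *
go(.454,.372,.09)
s=snap("scene");crop(s,330,80,460,230,3.8,"pics/i2.png")
```

```text
t41.6 pos [0.455  0.3725 0.1804] jawyaw -0.081 tilt [0.001 0.   ] F [0.4 0.  0.7] op 1.00
 total units shift [-0.02 -0.03  3.01] turn [ 0.01 -0.01  0.  ]
```

View pics/i2.png

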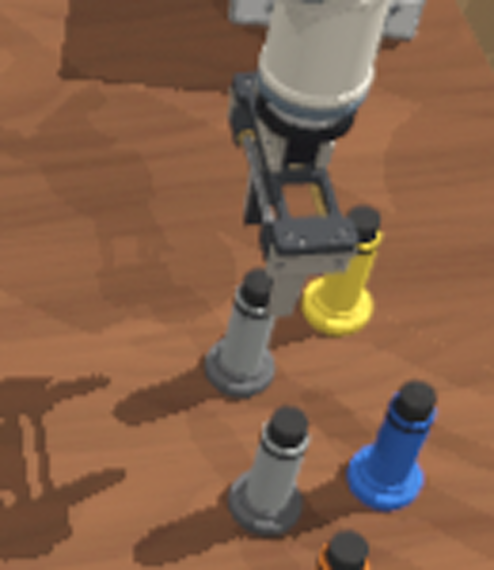

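Run:
```python
from h import *
s=snap("scene")
for p in ((.455,.372,.13),(.507,.368,.1554),(.403,.3765,.1554),(.455,.372,.014)):
    u=proj(s,p); print(((u-[330,80]+.5)*3.8).round(0))
stands()
t=snap("top");crop(t,150,215,250,300,6,"pics/i3.png")
```

```text
[262. 284.]
[279. 312.]
[255. 219.]
[241. 366.]
scene [0.4608 0.3655] 92 [396.7 157. ] top [0.4515 0.367 ] 58 [206.8 255.6] tri [0.4518 0.3698 0.1126] avg [0.4562 0.3662]
scene [0.5967 0.4598] 109 [437.8 186.7] top [0.5871 0.4654] 112 [170.1 203. ] tri [0.5883 0.4676 0.1111] avg [0.5919 0.4626]
scene [0.6042 0.3511] 111 [404.6 193.2] top [0.5954 0.3577] 108 [211.9 199.8] tri [0.5964 0.3579 0.1121] avg [0.5998 0.3544]
scene [0.7216 0.3663] 95 [420.9 225.1] top [0.7172 0.3694] 82 [208.5 153.7] tri [0.7183 0.3698 0.1181] avg [0.7194 0.3678]
scene [0.813  0.1686] 52 [361.6 263.4] top [0.8238 0.1615] 43 [288.2 114.3] tri [0.8195 0.1631 0.1391] avg [0.8184 0.165 ]
```

View pics/i3.png

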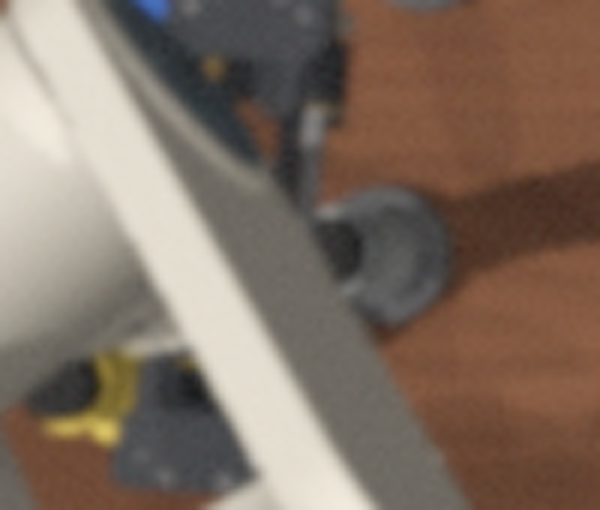

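Request:
send_rows(deltas=[[[0,0,0],[-0.1,0,0.8],1],[[0,0,0],[0,0,0.8],1],[[0,0,0],[0,0,0.8],1],[[0,0,0],[0,0,0.5],1],[[0,0,0],[0,0,0.1],0.6]])

```text
t: 42.5
position: [0.4555, 0.371, 0.0889]
orientation: [[0.079, 0.997, 0.003], [0.997, -0.079, 0.002], [0.002, 0.003, -1.0]]
ft_force: [-0.2, 0.0, 0.0]
opening: 0.914
```

Request:
send_rows(deltas=[[[0,0,0],[0,0,0],0.2],[[0,0,0],[0,0,0],0.2],[[0,0,0],[0,0,0],0.2],[[0,0,0],[0,0,0],0.2],[[0,0,0],[0,0,0],0.2]], grip_force=40)

```text
t: 43.12
position: [0.4557, 0.3718, 0.091]
orientation: [[0.079, 0.997, 0.004], [0.997, -0.08, 0.004], [0.004, 0.004, -1.0]]
ft_force: [0.5, 0.4, -3.8]
opening: 0.41
```

Run:
```python
from h import *
go(.4923,-.0636,.145)
s=snap("scene");crop(s,330,80,460,230,3.8,"pics/i4.png")
```

```text
t43.1 pos [0.4557 0.3718 0.091 ] jawyaw -0.080 tilt [0.004 0.004] F [ 0.5  0.4 -3.8] op 0.41
 total units shift [-14.36   2.38  -1.85] turn [ 0.04 -0.05  0.02]
```

View pics/i4.png

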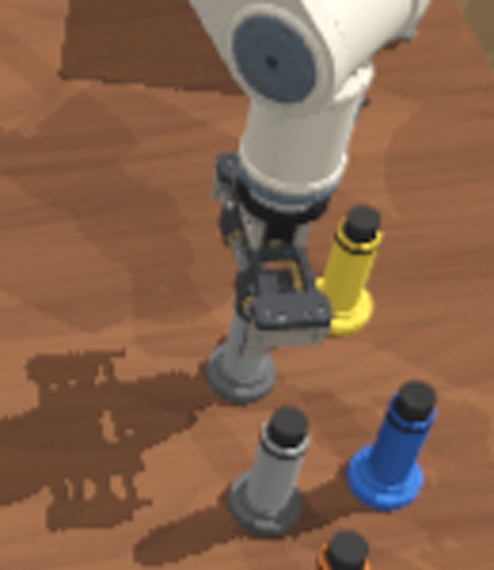

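Request:
send_rows(deltas=[[[0,0,0],[0,0,-0.5],0.2],[[0,0,0],[0,0,-0.5],0.2],[[0,0,0],[0,0,-0.5],0.2],[[0,0,0],[-0.4,0.1,-0.3],0.2],[[0,0,0],[-1,0.2,0],0.2]])

```text
t: 43.8
position: [0.4621, 0.3288, 0.1494]
orientation: [[0.077, 0.997, 0.006], [0.997, -0.077, 0.004], [0.005, 0.006, -1.0]]
ft_force: [0.2, -0.2, -3.8]
opening: 0.412
```

Request:
send_rows(deltas=[[[0,0,0],[-1,0.2,0],0.2],[[0,0,0],[-1,0.2,0],0.2],[[0,0,0],[-1,0.2,0],0.2],[[0,0,0],[-1,0.2,0],0.2],[[0,0,0],[-1,0.2,0],0.2]])

```text
t: 44.42
position: [0.4805, 0.1687, 0.1517]
orientation: [[0.076, 0.997, 0.009], [0.997, -0.076, 0.004], [0.005, 0.008, -1.0]]
ft_force: [0.0, 0.0, -5.4]
opening: 0.405
```

Request:
send_rows(deltas=[[[0,0,0],[-1,0.2,0],0.2],[[0,0,0],[-1,0.2,0],0.2],[[0,0,0],[-1,0.2,0],0.2],[[0,0,0],[-1,0.2,0],0.2],[[0,0,0],[-1,0.2,0],0.2]])

```text
t: 45.05
position: [0.4979, 0.0083, 0.1541]
orientation: [[0.077, 0.997, 0.011], [0.997, -0.077, 0.003], [0.004, 0.01, -1.0]]
ft_force: [0.1, 0.7, -4.9]
opening: 0.408
```

Run:
```python
from h import *
go(.4923,-.0636,.145)
```

```text
t45.0 pos [0.4979 0.0083 0.1541] jawyaw -0.077 tilt [0.011 0.003] F [ 0.1  0.7 -4.9] op 0.41
 total units shift [-2.4  -0.    0.29] turn [ 0.12 -0.05  0.05]
```

Request:
send_rows(deltas=[[[0.1,0,0],[-1,0,0.1],0.2],[[0,0,0],[-1,0,0.1],0.2],[[0,0,0],[-0.3,0,0.1],0.2],[[0,0,0],[0,0,0],0.2],[[0,0,0],[0,0,0],0.2]])

```text
t: 45.68
position: [0.4913, -0.0659, 0.1467]
orientation: [[0.081, 0.997, 0.004], [0.997, -0.081, 0.003], [0.004, 0.004, -1.0]]
ft_force: [0.3, 0.1, -4.4]
opening: 0.406
```

Run:
```python
from h import *
go(.4923,-.0636,.107)
S=snap("scene");crop(S,190,145,320,225,5.5,"pics/i5.png")
```

```text
t45.7 pos [ 0.4913 -0.0659  0.1467] jawyaw -0.081 tilt [0.004 0.003] F [ 0.3  0.1 -4.4] op 0.41
 total units shift [0.07 0.02 1.32] turn [ 0.04 -0.04  0.  ]
```

View pics/i5.png

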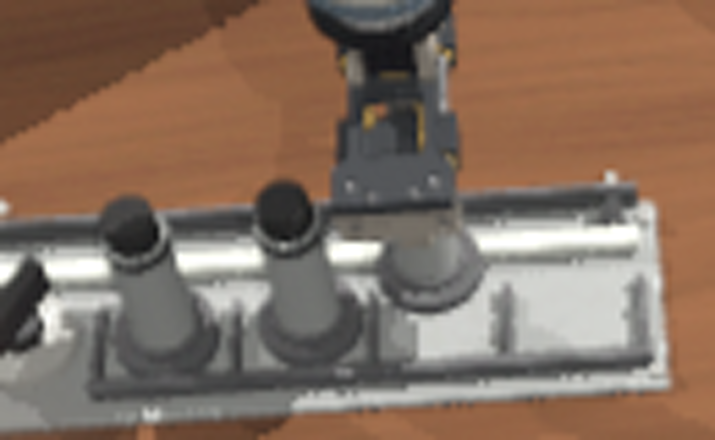

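Request:
send_rows(deltas=[[[0,0,0],[0,0,0.4],0.2],[[0,0,0],[0,0,0.4],0.2],[[0,0,0],[0,0,0.3],0.2],[[0,0,0],[0,0,0.2],0.2],[[0,0,0],[0,0,0],0.2]])

```text
t: 46.35
position: [0.4912, -0.0638, 0.1042]
orientation: [[0.078, 0.997, 0.002], [0.997, -0.078, 0.004], [0.004, 0.002, -1.0]]
ft_force: [0.1, -0.4, -4.8]
opening: 0.406
```

Run:
```python
from h import *
go(.4923,-.0636,.097)
S=snap("scene");crop(S,220,165,300,225,9,"pics/i6.png")
S=snap("top");crop(S,330,215,410,285,8,"pics/i7.png")
```

```text
t46.4 pos [ 0.4912 -0.0638  0.1042] jawyaw -0.078 tilt [0.002 0.004] F [ 0.1 -0.4 -4.8] op 0.41
 total units shift [0.01 0.04 0.24] turn [ 0.02 -0.04  0.04]
```

View pics/i6.png

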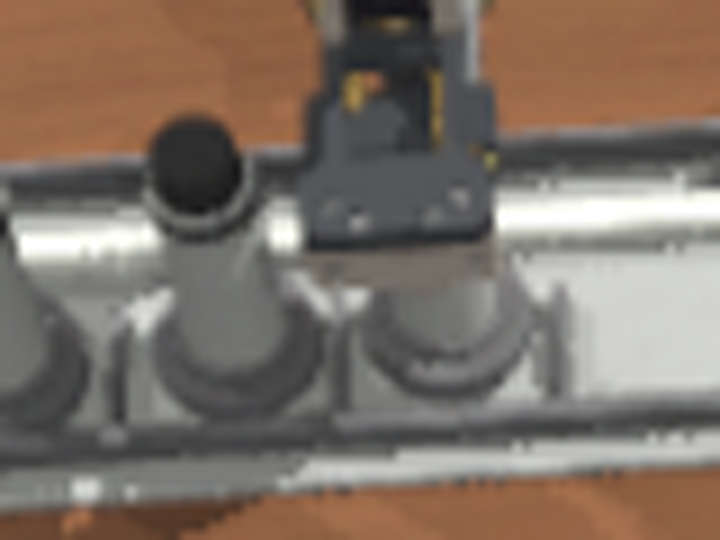

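View pics/i7.png

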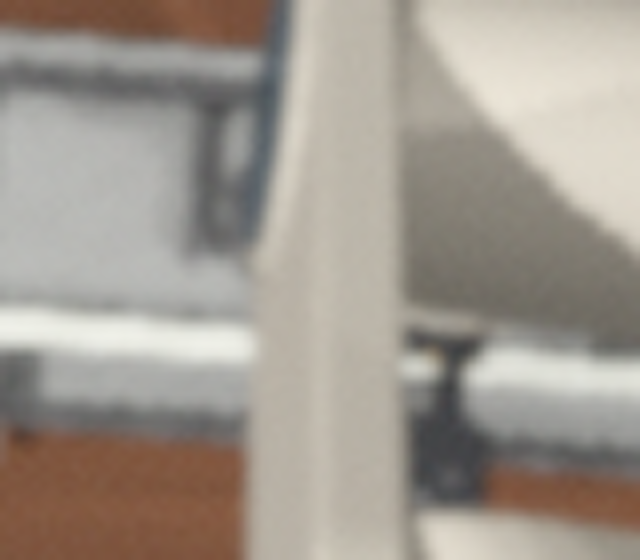

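Request:
send_rows(deltas=[[[0,0,0],[0,0,0.1],0.2],[[0,0,0],[0,0,0.1],0.2],[[0,0,0],[0,0,0.1],0.2],[[0,0,0],[0,0,0.1],0.2],[[0,0,0],[0,0,0.1],0.2]])

```text
t: 47.08
position: [0.4929, -0.0642, 0.0964]
orientation: [[0.078, 0.997, 0.005], [0.997, -0.078, 0.003], [0.004, 0.005, -1.0]]
ft_force: [-15.2, 2.6, 47.2]
opening: 0.409
```

Seated (47 N at z 0.0964). Releasing and retreating towards D.

Request:
send_rows(deltas=[[[0,0,0],[0,0,-0.05],0.45],[[0,0,0],[0,0,0],0.6],[[0,0,0],[0,0,0],0.8],[[0,0,0],[0,0,0],1],[[0,0,0],[0,0,-0.5],1]])

```text
t: 47.7
position: [0.4936, -0.0644, 0.1139]
orientation: [[0.078, 0.997, 0.007], [0.997, -0.078, 0.003], [0.004, 0.006, -1.0]]
ft_force: [0.1, -0.4, 0.6]
opening: 0.868
```

Request:
send_rows(deltas=[[[0,0,0],[0,0,-1],1],[[0,0,0],[0,0,-1],1],[[0,0,0],[0,0,-1],1],[[0,0,0],[1,0,-0.8],1],[[0,0,0],[1,0,0],1]])

```text
t: 48.32
position: [0.4982, -0.0051, 0.2368]
orientation: [[0.081, 0.997, 0.01], [0.997, -0.081, 0.003], [0.004, 0.01, -1.0]]
ft_force: [0.1, 0.9, 0.8]
opening: 1.0
```

Run:
```python
from h import *
stands()
go(.598,.3565,.18)
S=snap("scene");crop(S,180,125,460,235,2.8,"pics/j1.png")
```

```text
scene [0.399  0.4798] 74 [424.6 138.9] top [0.3928 0.4841] 99 [159.9 279. ] tri [0.3922 0.4853 0.1159] avg [0.3959 0.482 ]
scene [0.5927 0.4638] 88 [438.7 185.5] top [0.5874 0.467 ] 101 [169.4 202.8] tri [0.5882 0.4683 0.117 ] avg [0.59   0.4654]
scene [0.6046 0.3509] 109 [404.6 193.3] top [0.5953 0.358 ] 112 [211.7 199.8] tri [0.5964 0.3583 0.1116] avg [0.6    0.3544]
scene [0.7216 0.3663] 95 [420.9 225.1] top [0.7171 0.3694] 84 [208.6 153.7] tri [0.7184 0.3697 0.1181] avg [0.7193 0.3678]
t48.4 pos [ 0.4975 -0.0038  0.2354] jawyaw -0.078 tilt [0.008 0.004] F [ 0.4 -1.   0.6] op 1.00
 total units shift [12.23  2.38  1.92] turn [ 0.09 -0.05  0.03]
```

View pics/j1.png

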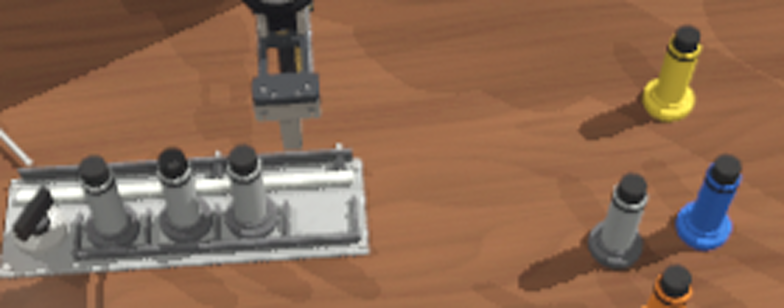

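Request:
send_rows(deltas=[[[0.1,0,0],[1,0.2,0],1],[[0,0,0],[1,0.2,0],1],[[0,0,0],[1,0.2,0],1],[[0,0,0],[1,0.2,0],1],[[0,0,0],[1,0.2,0],1]])

```text
t: 49.1
position: [0.5388, 0.1403, 0.2352]
orientation: [[0.081, 0.997, -0.005], [0.997, -0.081, 0.001], [0.0, -0.005, -1.0]]
ft_force: [-0.5, 0.2, 0.1]
opening: 0.999
```

Request:
send_rows(deltas=[[[0,0,0],[1,0.2,0],1],[[0,0,0],[1,0.2,0],1],[[0,0,0],[1,0.2,0],1],[[0,0,0],[1,0.2,0.3],1],[[0,0,0],[1,0.2,0.4],1]])

```text
t: 49.72
position: [0.5831, 0.2865, 0.2136]
orientation: [[0.083, 0.997, -0.006], [0.997, -0.083, -0.002], [-0.003, -0.006, -1.0]]
ft_force: [0.9, 0.4, 0.4]
opening: 1.001
```

Run:
```python
from h import *
go(.598,.3565,.18)
```

```text
t49.7 pos [0.5831 0.2865 0.2136] jawyaw -0.083 tilt [-0.006 -0.002] F [0.9 0.4 0.4] op 1.00
 total units shift [2.37 0.31 1.11] turn [-0.07  0.03 -0.02]
```

Request:
send_rows(deltas=[[[-0.1,0,0],[1,0.2,0.4],1],[[0,0,0],[1,0.1,0.4],1],[[0,0,0],[0.3,0,0.3],1],[[0,0,0],[0,0,0],1],[[0,0,0],[0,0,0],1]])

```text
t: 50.35
position: [0.5989, 0.3518, 0.1774]
orientation: [[0.083, 0.997, -0.001], [0.997, -0.083, -0.007], [-0.007, -0.001, -1.0]]
ft_force: [0.2, 0.5, 0.7]
opening: 0.998
```

Run:
```python
from h import *
go(.598,.3565,.09)
s=snap("scene");crop(s,330,120,460,270,3.8,"pics/j2.png")
p=r.state()["position"]
for q in ((.598,.3565,.13),(.598,.3565,.014),p+np.array([.052,-.004,-.025])):
    u=proj(s,q); print(((u-[330,120]+.5)*3.8).round(0))
```

```text
t50.4 pos [0.5989 0.3518 0.1774] jawyaw -0.083 tilt [-0.001 -0.007] F [0.2 0.5 0.7] op 1.00
 total units shift [ 0.18 -0.04  2.91] turn [-0.01  0.08 -0.03]
[291. 269.]
[267. 346.]
[304. 309.]
```

View pics/j2.png

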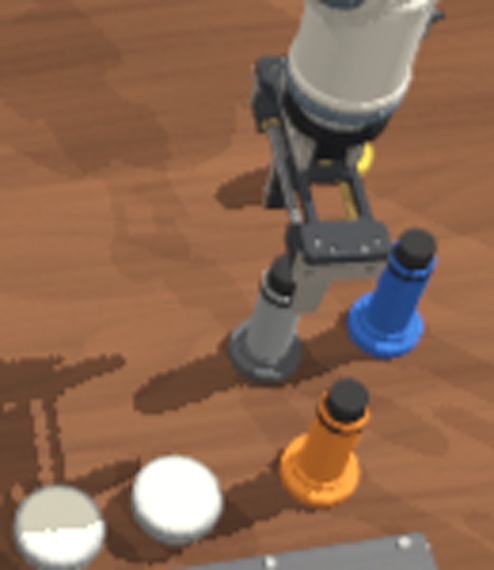

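Request:
send_rows(deltas=[[[0,0.1,0],[0.1,0,0.8],1],[[0,0,0],[0,0,0.8],1],[[0,0,0],[0,0,0.8],1],[[0,0,0],[0,0,0.4],1],[[0,0,0],[0,0,0.1],0.6]])

```text
t: 51.02
position: [0.6017, 0.3516, 0.093]
orientation: [[0.087, 0.996, 0.005], [0.996, -0.087, 0.004], [0.005, 0.005, -1.0]]
ft_force: [0.1, 0.0, -0.5]
opening: 0.912
```

Request:
send_rows(deltas=[[[0,0,0],[0,0,0],0.2],[[0,0,0],[0,0,0],0.2],[[0,0,0],[0,0,0],0.2],[[0,0,0],[0,0,0],0.2],[[0,0,0],[0,0,0],0.2]], grip_force=40)

```text
t: 51.65
position: [0.6019, 0.3521, 0.0957]
orientation: [[0.087, 0.996, 0.006], [0.996, -0.087, 0.006], [0.006, 0.006, -1.0]]
ft_force: [-0.3, 0.7, -7.1]
opening: 0.404
```

Request:
send_rows(deltas=[[[0,0,0],[0,0,-0.5],0.2],[[0,0,0],[0,0,-0.5],0.2],[[0,0,0],[0,0,-0.5],0.2],[[0,0,0],[-0.4,-0.1,-0.3],0.2],[[0,0,0],[-1,-0.2,0],0.2]])

```text
t: 52.28
position: [0.5892, 0.3104, 0.1532]
orientation: [[0.085, 0.996, 0.008], [0.996, -0.085, 0.006], [0.006, 0.007, -1.0]]
ft_force: [-0.1, -0.5, -4.8]
opening: 0.404
```

Run:
```python
from h import *
go(.499,.018,.145)
S=snap("scene");crop(S,180,105,460,235,2.8,"pics/j3.png")
```

```text
t52.3 pos [0.5892 0.3104 0.1532] jawyaw -0.085 tilt [0.008 0.006] F [-0.1 -0.5 -4.8] op 0.40
 total units shift [-9.97 -2.17  0.2 ] turn [ 0.09 -0.07 -0.04]
```

View pics/j3.png

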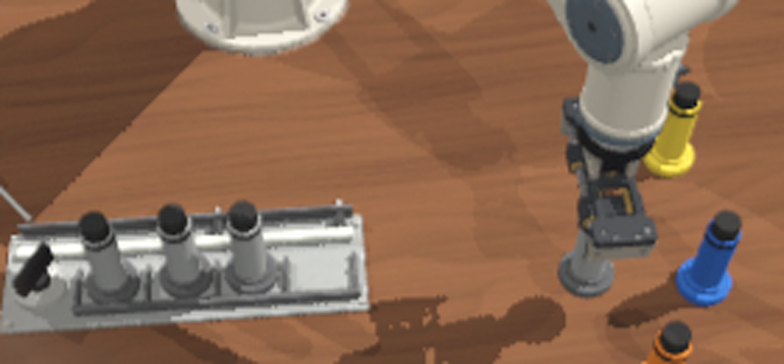

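Request:
send_rows(deltas=[[[0,0,0],[-1,-0.2,0],0.2],[[0.1,0,0],[-1,-0.2,0],0.2],[[0,0,0],[-1,-0.2,0],0.2],[[0,0,0],[-1,-0.2,0],0.2],[[0,0,0],[-1,-0.2,0],0.2]])

```text
t: 52.95
position: [0.5418, 0.1524, 0.1546]
orientation: [[0.085, 0.996, -0.002], [0.996, -0.085, 0.002], [0.002, -0.003, -1.0]]
ft_force: [0.2, -0.7, -5.5]
opening: 0.41
```

Request:
send_rows(deltas=[[[0,0,0],[-1,-0.2,0],0.2],[[0,0,0],[-1,-0.2,0],0.2],[[0,0,0],[-1,-0.2,0],0.2],[[0,0,0],[-1,-0.2,0],0.2],[[0,0,0],[-0.5,-0.2,0],0.2]])

```text
t: 53.58
position: [0.4965, 0.0129, 0.1569]
orientation: [[0.087, 0.996, -0.0], [0.996, -0.087, 0.001], [0.001, -0.001, -1.0]]
ft_force: [0.2, -0.0, -5.9]
opening: 0.407
```

Run:
```python
from h import *
go(.499,.018,.111)
S=snap("scene");crop(S,190,145,330,225,5.5,"pics/j4.png")
```

```text
t53.6 pos [0.4965 0.0129 0.1569] jawyaw -0.087 tilt [-0.     0.001] F [ 0.2 -0.  -5.9] op 0.41
 total units shift [0.17 0.07 1.53] turn [-0.01 -0.02 -0.07]
```

View pics/j4.png

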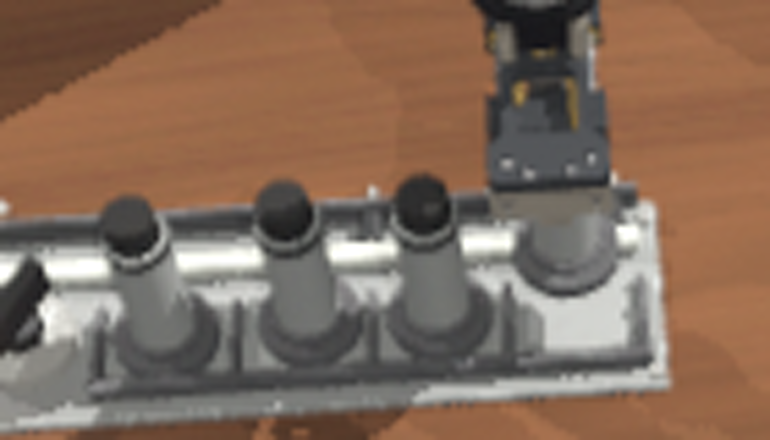

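Request:
send_rows(deltas=[[[0,0,-0.1],[0.15,0.05,0.4],0.2],[[0,0,0],[0,0,0.4],0.2],[[0,0,0],[0,0,0.4],0.2],[[0,0,0],[0,0,0.3],0.2],[[0,0,0],[0,0,0],0.2]])

```text
t: 54.25
position: [0.4975, 0.0186, 0.108]
orientation: [[0.076, 0.997, -0.002], [0.997, -0.076, 0.002], [0.001, -0.002, -1.0]]
ft_force: [-0.1, 0.5, -5.7]
opening: 0.405
```

Run:
```python
from h import *
go(.499,.018,.101)
S=snap("scene");crop(S,250,165,330,225,9,"pics/j5.png")
```

```text
t54.2 pos [0.4975 0.0186 0.108 ] jawyaw -0.076 tilt [-0.002  0.002] F [-0.1  0.5 -5.7] op 0.41
 total units shift [-0.02  0.05  0.23] turn [-0.03 -0.02  0.05]
```

View pics/j5.png

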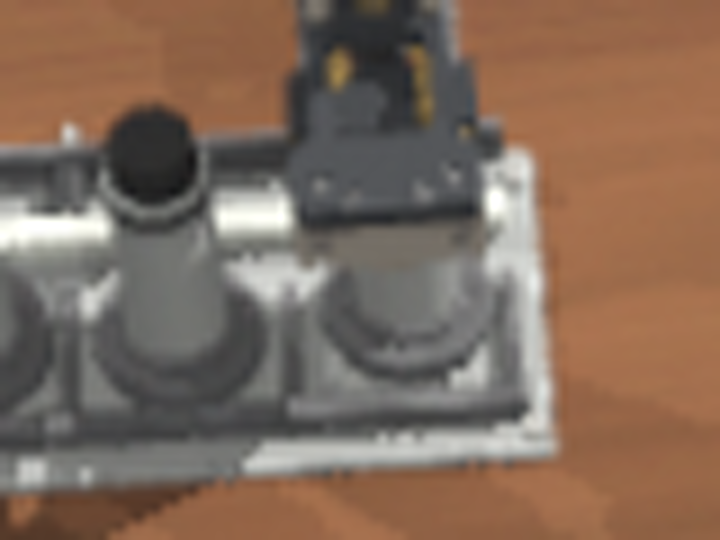

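Request:
send_rows(deltas=[[[0,0,0],[0,0.05,0.1],0.2],[[0,0,0],[0,0,0.1],0.2],[[0,0,0],[0,0,0.1],0.2],[[0,0,0],[0,0,0.1],0.2],[[0,0,0],[0,0,0.1],0.2]])

```text
t: 54.92
position: [0.5002, 0.0181, 0.1014]
orientation: [[0.076, 0.997, -0.0], [0.997, -0.076, 0.001], [0.001, -0.001, -1.0]]
ft_force: [-13.7, -0.5, 39.6]
opening: 0.407
```

Request:
send_rows(deltas=[[[0,0,0],[0,0,-0.05],0.45],[[0,0,0],[0,0,0],0.6],[[0,0,0],[0,0,0],0.8],[[0,0,0],[0,0,0],1],[[0,0,0],[0,0,-0.5],1]])

```text
t: 55.55
position: [0.5013, 0.018, 0.1194]
orientation: [[0.077, 0.997, 0.002], [0.997, -0.077, 0.001], [0.002, 0.002, -1.0]]
ft_force: [-0.7, 0.2, -0.2]
opening: 0.864
```

Request:
send_rows(deltas=[[[0,0,0],[0,0,-1],1],[[0,0,0],[0,0,-1],1],[[0,0,0],[0,0,-1],1],[[0,0,-0.5],[0.5,-0.5,-0.9],1],[[0,0,-1],[1,-1,0],1]])

```text
t: 56.18
position: [0.4597, 0.0648, 0.245]
orientation: [[-0.054, 0.999, 0.006], [0.999, 0.054, 0.002], [0.001, 0.006, -1.0]]
ft_force: [0.4, 0.8, -1.2]
opening: 1.001
```

Request:
send_rows(deltas=[[[0,0,-1],[1,-1,0],1],[[0,0,-1],[1,-1,0],1],[[0,0,-1],[0,0,0],1],[[0,0,-1],[0,0,0],1],[[0,0,-1],[0,0,0],1]])

```text
t: 56.8
position: [0.3903, 0.1217, 0.2497]
orientation: [[-0.487, 0.874, 0.011], [0.874, 0.487, 0.004], [-0.002, 0.012, -1.0]]
ft_force: [-0.8, 1.1, 0.5]
opening: 1.001
```

Run:
```python
from h import *
go(.4771,-.3132,.2,1.0)
S=snap("scene");crop(S,175,125,330,235,5,"pics/k1.png")
T=snap("top");crop(T,310,205,490,290,4.4,"pics/k2.png")
print("s",[c for c in caps(S,.006) if -.3<c[0][1]<.05 and .4<c[0][0]<.6]);print("t",[c for c in caps(T,.006) if -.3<c[0][1]<.05 and .4<c[0][0]<.6])
crop(T,440,225,480,270,12,"pics/k3.png")
```

```text
t56.8 pos [0.3903 0.1217 0.2497] jawyaw 0.508 tilt [0.011 0.004] F [-0.8  1.1  0.5] op 1.00
 total units shift [-14.07  -4.55   1.63] turn [ 0.12  0.06 -5.64]
s [(array([0.5049, 0.0207]), np.int32(90), array([293.5, 180.3])), (array([ 0.5043, -0.0204]), np.int32(54), array([280.3, 181.8])), (array([ 0.5875, -0.0015]), np.int32(50), array([289.8, 203. ]))]
t [(array([ 0.5403, -0.1259]), np.int32(34), array([399.2, 220.6])), (array([0.4986, 0.0227]), np.int32(82), array([341.6, 236.9])), (array([ 0.4949, -0.1036]), np.int32(55), array([390.9, 238.2])), (array([ 0.4825, -0.224 ]), np.int32(147), array([438., 243.]))]
```

View pics/k1.png

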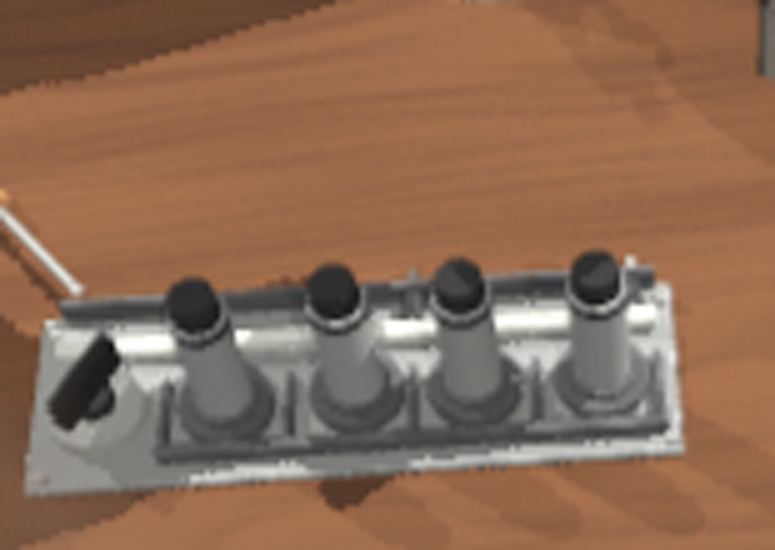

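View pics/k2.png

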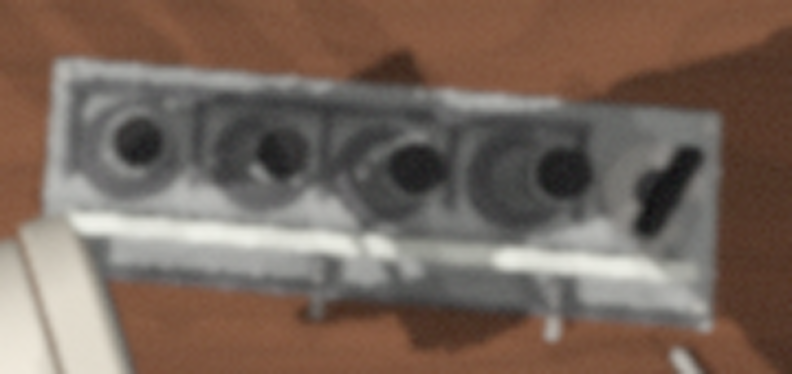

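View pics/k3.png

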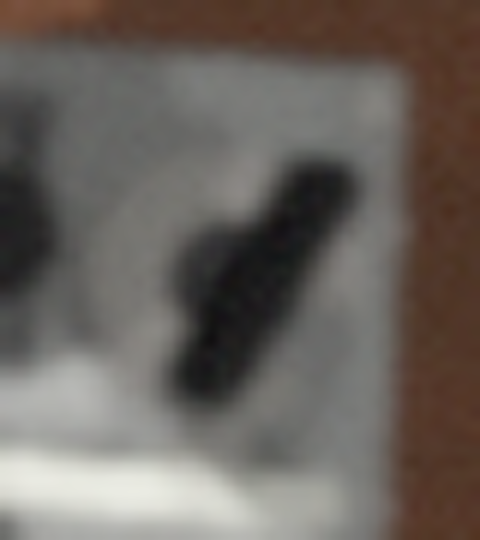

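Run:
```python
from h import *
T=snap("top");S=snap("scene")
k=lambda x,y:((x+.5)/12-.5+440,(y+.5)/12-.5+225)
a=onplane(T,*k(325,180),.063);b=onplane(T,*k(205,385),.063);print(a,b,np.linalg.norm(a-b),"yaw",np.arctan2(*(a-b)[[1,0]]),(a+b)/2)
f=lambda x,y:((x+.5)/5-.5+175,(y+.5)/5-.5+125)
# scene: wing top edge ends
a=onplane(S,*f(62,405),.063);b=onplane(S,*f(105,343),.063);print(a,b,np.linalg.norm(a-b),"yaw",np.arctan2(*(a-b)[[1,0]]),(a+b)/2)
crop(S,175,180,215,220,12,"pics/k4.png")
for s in (T,S):
    g=s["image"].max(axis=2); m=((g<70)*255).astype(np.uint8)
    u=proj(s,(.475,-.312,.055)).astype(int); print(u)
    n,l,st,c=cv2.connectedComponentsWithStats(m)
    ys,xs=np.nonzero(m[u[1]-15:u[1]+15,u[0]-12:u[0]+13])
    w=l[u[1]-15:u[1]+15,u[0]-12:u[0]+13]; v=np.bincount(w[w>0]).argmax()
    pts=np.argwhere(l==v)[:,::-1].astype(np.float32); R=cv2.minAreaRect(pts); print(R,len(pts),c[v])
    bx=cv2.boxPoints(R); q=[onplane(s,*p,.055)[:2] for p in bx]
    e=[q[1]-q[0],q[2]-q[1]]; i=int(np.linalg.norm(e[1])>np.linalg.norm(e[0]));d=e[i]; print("yaw",np.arctan2(d[1],d[0]),"centre",np.mean(q,0))
```

```text
[ 0.49455485 -0.3200957   0.063     ] [ 0.44858154 -0.29124022  0.063     ] 0.0542787670108553 yaw -0.560507820322401 [ 0.47156819 -0.30566796  0.063     ]
[ 0.50027021 -0.32251366  0.063     ] [ 0.45602488 -0.29549217  0.063     ] 0.05184409025718073 yaw -0.5482641759059009 [ 0.47814755 -0.30900291  0.063     ]
[462 246]
((460.03839111328125, 247.1922607421875), (9.707253456115723, 22.46535873413086), 33.6900634765625) 156 [460.67307692 247.95512821]
yaw -0.6157135183953263 centre [ 0.47424046 -0.30401218]
[191 200]
((193.00001525878906, 202.50001525878906), (10.619816780090332, 18.89702606201172), 38.65980529785156) 149 [192.06711409 202.04026846]
yaw 2.5229829673939883 centre [ 0.48525861 -0.30548977]
```

View pics/k4.png

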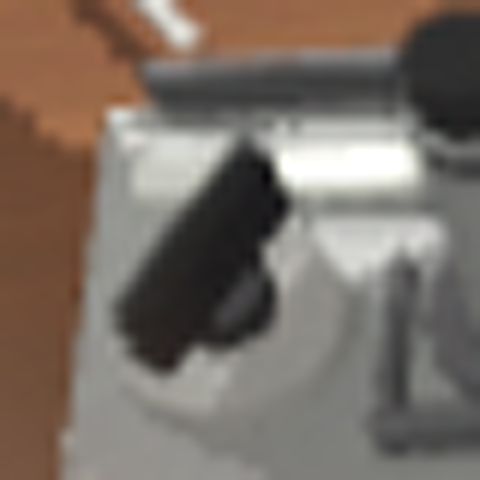

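Request:
send_rows(deltas=[[[0.1,0,-1],[0,0,0],0.4],[[0,0,-1],[0,0,0],0.4],[[0,0,-1],[0,0,0],0.4],[[0,0,-1],[0,0,0],0.4],[[0,0,-1],[0,0,0],0.4]])

```text
t: 57.62
position: [0.3907, 0.1211, 0.2503]
orientation: [[-0.808, 0.589, 0.003], [0.589, 0.808, -0.001], [-0.003, 0.001, -1.0]]
ft_force: [0.6, 0.3, -0.1]
opening: 0.48
```

Run:
```python
from h import *
go(.476,-.310,.22,1.01)
```

```text
t57.6 pos [0.3907 0.1211 0.2503] jawyaw 0.941 tilt [ 0.003 -0.001] F [ 0.6  0.3 -0.1] op 0.48
 total units shift [-10.76  -9.94   1.03] turn [ 0.01  0.04 -0.79]
```

Request:
send_rows(deltas=[[[0,0,0],[-0.9,-0.9,0],0.4],[[0,0,0],[-0.9,-0.9,0],0.4],[[0,0,0],[-0.9,-0.9,0],0.4],[[0,0,0],[-0.9,-0.9,0],0.4],[[0,0,0],[-0.9,-0.9,0],0.4]])

```text
t: 58.25
position: [0.4209, -0.0713, 0.2517]
orientation: [[-0.805, 0.593, 0.005], [0.593, 0.805, -0.0], [-0.004, 0.003, -1.0]]
ft_force: [0.5, 0.3, 0.4]
opening: 0.401
```

Request:
send_rows(deltas=[[[0,0,0],[-0.9,-0.9,0],0.4],[[0,0,0],[-0.9,-0.9,0],0.4],[[0,0,0],[-0.9,-0.8,0],0.4],[[0,0,0],[-0.9,-0.8,0],0.4],[[0,0,0],[-0.9,-0.8,0],0.4]])

```text
t: 58.88
position: [0.4543, -0.2603, 0.253]
orientation: [[-0.798, 0.603, 0.006], [0.603, 0.798, -0.0], [-0.005, 0.003, -1.0]]
ft_force: [0.2, 0.5, -0.1]
opening: 0.397
```

Run:
```python
from h import *
go(.476,-.310,.18,1.01)
```

```text
t58.9 pos [ 0.4543 -0.2603  0.253 ] jawyaw 0.924 tilt [ 0.006 -0.   ] F [ 0.2  0.5 -0.1] op 0.40
 total units shift [-1.57 -0.89  2.44] turn [ 0.04  0.05 -0.99]
```

Request:
send_rows(deltas=[[[0,0,0],[-0.8,-0.5,0.4],0.4],[[0,0,0],[-0.8,-0.4,0.4],0.4],[[0,0,-1],[0,0,0.5],0.4],[[0,0,0],[0,0,0.5],0.4],[[0,0,0],[0,0,0.5],0.4]])

```text
t: 59.5
position: [0.4779, -0.3164, 0.1831]
orientation: [[-0.84, 0.542, 0.008], [0.542, 0.84, -0.002], [-0.007, 0.003, -1.0]]
ft_force: [0.0, 0.0, 0.8]
opening: 0.4
```

Run:
```python
from h import *
go(.476,-.310,.08,1.01)
S=snap("scene");crop(S,165,125,275,225,6,"pics/k5.png")
T=snap("top");crop(T,410,195,490,290,6,"pics/k6.png")
```

```text
t59.5 pos [ 0.4779 -0.3164  0.1831] jawyaw 0.998 tilt [ 0.008 -0.002] F [0.  0.  0.8] op 0.40
 total units shift [0.19 0.13 3.44] turn [ 0.03  0.08 -0.14]
```

View pics/k5.png

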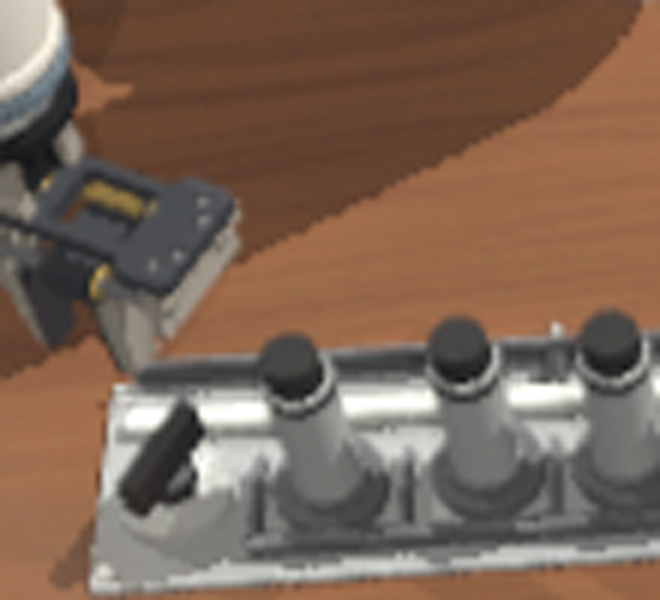

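View pics/k6.png

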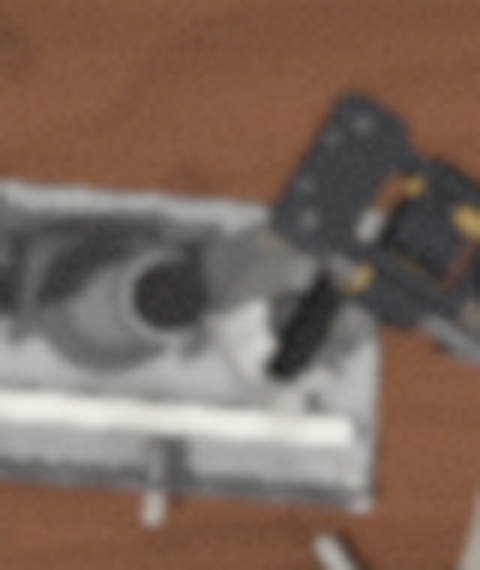

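Request:
send_rows(deltas=[[[0,0.1,-0.1],[0.2,0.1,0.5],0.4],[[0,0,0],[0,0,0.7],0.4],[[0,0,0],[0,0,0.7],0.4],[[0,0,0],[0,0,0.7],0.4],[[0,0,0],[0,0,0],0.4]])

```text
t: 60.22
position: [0.473, -0.3071, 0.101]
orientation: [[-0.846, 0.534, -0.003], [0.534, 0.846, 0.005], [0.005, 0.003, -1.0]]
ft_force: [-0.3, -0.2, 0.0]
opening: 0.402
```

Run:
```python
from h import *
go(.476,-.310,.079,1.01)
S=snap("scene");crop(S,165,145,245,225,7.5,"pics/k7.png")
T=snap("top");crop(T,420,195,490,280,7,"pics/k8.png")
```

```text
t60.2 pos [ 0.473  -0.3071  0.101 ] jawyaw 1.008 tilt [-0.003  0.005] F [-0.3 -0.2  0. ] op 0.40
 total units shift [-0.14 -0.03  0.73] turn [ 0.03 -0.06 -0.02]
```

View pics/k7.png

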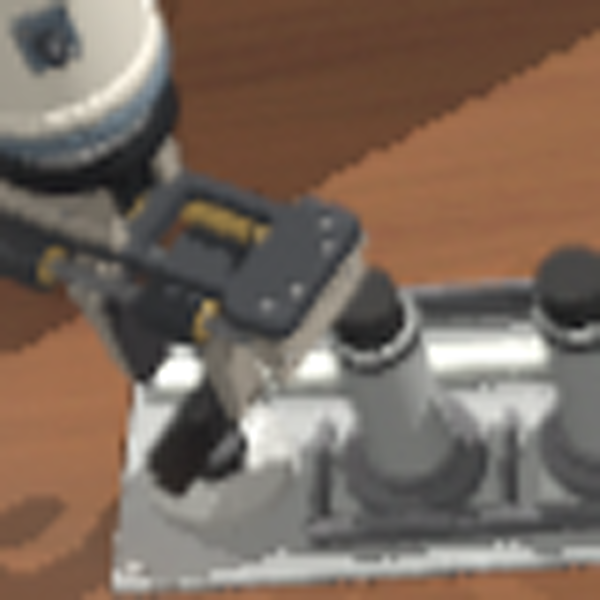

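View pics/k8.png

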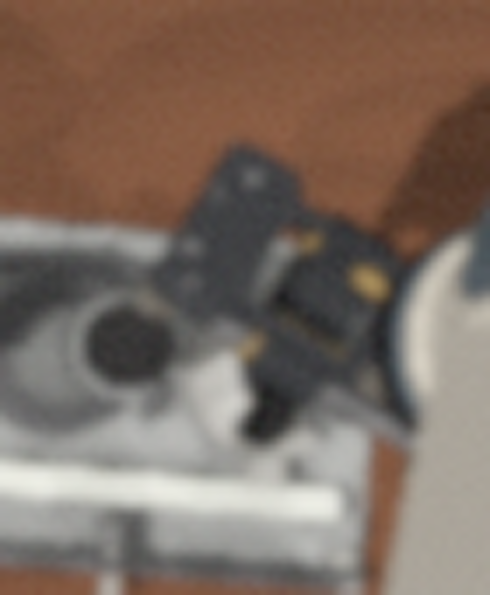

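Request:
send_rows(deltas=[[[0,0,0],[-0.1,0,0.3],0.4],[[0,0,0],[0,0,0.3],0.4],[[0,0,0],[0,0,0.1],0.4],[[0,0,0],[0,0,0],0.3],[[0,0,0],[0,0,0],0.1]], grip_force=20)

```text
t: 60.95
position: [0.4778, -0.3103, 0.0822]
orientation: [[-0.846, 0.534, 0.002], [0.534, 0.846, 0.002], [-0.001, 0.003, -1.0]]
ft_force: [-6.3, -10.1, 0.9]
opening: 0.213
```

Request:
send_rows(deltas=[[[0,0,0],[0,0,0],0],[[0,0,0],[0,0,0],0],[[0,0,0],[0,0,0],0],[[0,0,0],[0,0,0],0],[[0,0,0],[0,0,0],0]])

```text
t: 61.58
position: [0.4762, -0.313, 0.0823]
orientation: [[-0.847, 0.532, 0.0], [0.532, 0.847, -0.003], [-0.001, -0.002, -1.0]]
ft_force: [0.8, -0.8, -2.8]
opening: 0.148
```

Run:
```python
from h import *
go(.476,-.310,.080,1.01)
S=snap("scene");crop(S,165,145,245,225,7.5,"pics/k9.png")
```

```text
t61.6 pos [ 0.4762 -0.313   0.0823] jawyaw 1.010 tilt [ 0.    -0.003] F [ 0.8 -0.8 -2.8] op 0.15
 total units shift [0.06 0.08 0.08] turn [-0.02  0.02 -0.01]
```

View pics/k9.png

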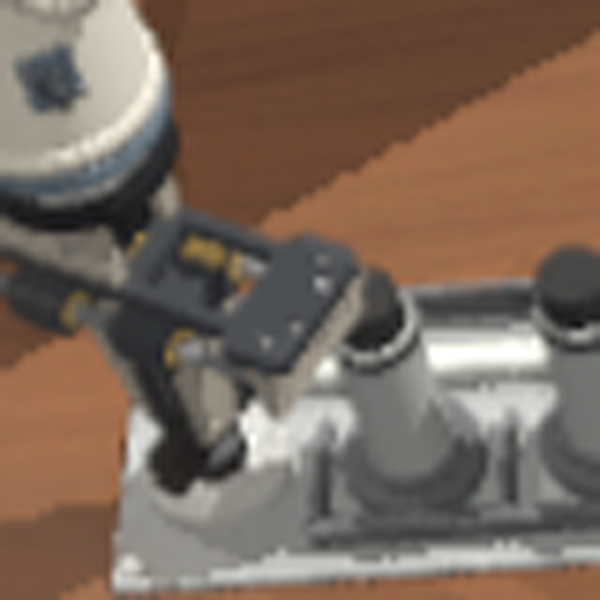

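Request:
send_rows(deltas=[[[0,0,1],[0,0,0],0],[[0,0,1],[0,0,0],0],[[0,0,1],[0,0,0],0],[[0,0,1],[0,0,0],0],[[0,0,1],[0,0,0],0]], grip_force=30)

```text
t: 62.25
position: [0.4756, -0.3138, 0.0823]
orientation: [[-0.54, 0.842, -0.002], [0.842, 0.54, -0.006], [-0.004, -0.005, -1.0]]
ft_force: [-1.1, -1.8, -1.9]
opening: 0.157
```

Run:
```python
from h import *
go(.4765,-.313,.082,-.081)
print(r.state()["wrist_torque"])
S=snap("scene");crop(S,165,145,275,225,6.5,"pics/l1.png")
```

```text
t62.2 pos [ 0.4756 -0.3138  0.0823] jawyaw 0.570 tilt [-0.002 -0.006] F [-1.1 -1.8 -1.9] op 0.16
 total units shift [0.01 0.04 0.01] turn [-0.04  0.06  7.46]
[-0.43707877  0.12362297  0.8359645 ]
```

View pics/l1.png

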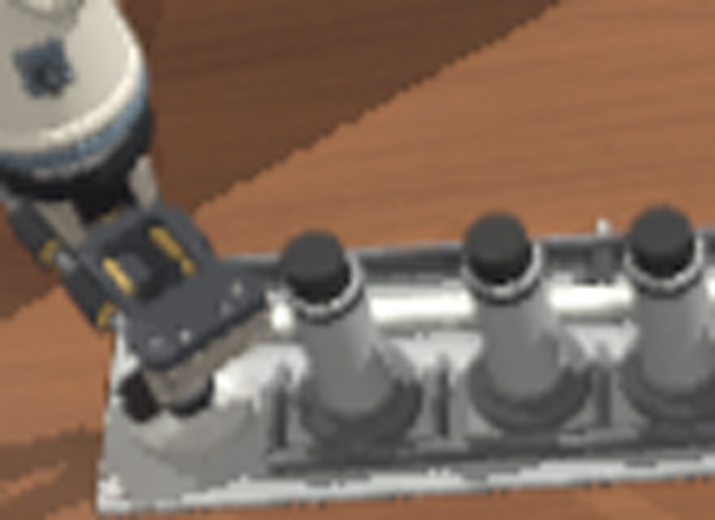

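Request:
send_rows(deltas=[[[0,0,1],[0,0,0],0],[[0,0,1],[0,0,0],0],[[0,0,1],[0,0,0],0],[[0,0,1],[0,0,0],0],[[0,0,1],[0,0,0],0]], grip_force=40)

```text
t: 62.92
position: [0.4738, -0.3144, 0.0823]
orientation: [[-0.129, 0.992, -0.006], [0.992, 0.129, -0.008], [-0.007, -0.007, -1.0]]
ft_force: [-0.7, -2.0, -2.1]
opening: 0.143
```

Run:
```python
from h import *
go(.4765,-.313,.082,-.081)
print(r.state()["wrist_torque"])
S=snap("scene");crop(S,165,145,275,225,6.5,"pics/l2.png")
```

```text
t62.9 pos [ 0.4738 -0.3144  0.0823] jawyaw 0.129 tilt [-0.006 -0.008] F [-0.7 -2.  -2.1] op 0.14
 total units shift [0.03 0.1  0.01] turn [-0.08  0.09  2.41]
[-0.30576968  0.0012304   0.10885919]
```

View pics/l2.png

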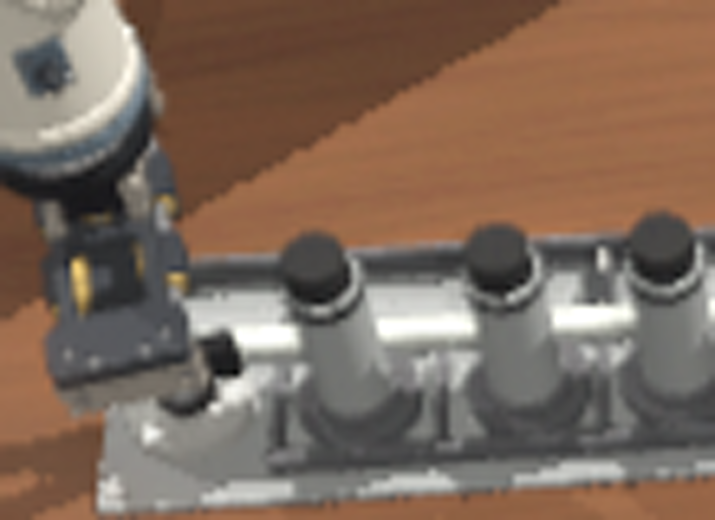

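Request:
send_rows(deltas=[[[0,0,1],[0,0,0],0],[[0,0,1],[0,0,0],0],[[0,0,0.4],[0,0,0],0],[[0,0,0],[0,0,0],0],[[0,0,0],[0,0,0],0]])

```text
t: 63.6
position: [0.4731, -0.3144, 0.0823]
orientation: [[0.079, 0.997, -0.008], [0.997, -0.079, -0.008], [-0.009, -0.007, -1.0]]
ft_force: [-1.3, -1.4, -1.7]
opening: 0.146
```

Run:
```python
from h import *
go(.4765,-.313,.082,-.081)
print(r.state()["wrist_torque"])
S=snap("scene");crop(S,165,145,325,235,4.8,"pics/l3.png")
```

```text
t63.6 pos [ 0.4731 -0.3144  0.0823] jawyaw -0.079 tilt [-0.008 -0.008] F [-1.3 -1.4 -1.7] op 0.15
 total units shift [0.06 0.11 0.01] turn [-0.08  0.1   0.02]
[-0.27945471  0.00090561  0.02299202]
```

View pics/l3.png

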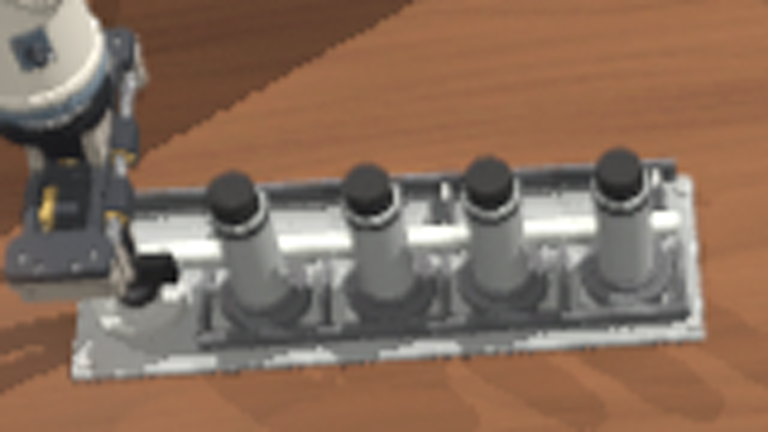

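Request:
send_rows(deltas=[[[0,0,0],[0,0,0],0.25],[[0,0,0],[0,0,0],0.4],[[0,0,0],[0,0,-0.3],0.4],[[0,0,0],[0,0,-1],0.4],[[0,0,0],[0,0,-1],0.4]])

```text
t: 64.28
position: [0.4733, -0.3127, 0.1525]
orientation: [[0.078, 0.997, -0.009], [0.997, -0.078, -0.005], [-0.006, -0.009, -1.0]]
ft_force: [0.5, -0.6, 0.4]
opening: 0.402
```

Request:
send_rows(deltas=[[[0,0,0],[0,0,-1],0.4],[[0,0,0],[0,0,-1],0.4],[[0,0,0],[-1,-0.8,-0.5],0.4],[[0,0,0],[-1,-0.8,0],0.4],[[0,0,0],[-1,-0.8,0],0.4]])

```text
t: 64.9
position: [0.3971, -0.3978, 0.2383]
orientation: [[0.073, 0.997, -0.001], [0.997, -0.073, -0.011], [-0.011, -0.0, -1.0]]
ft_force: [0.2, 0.8, 0.2]
opening: 0.399
```

Request:
send_rows(deltas=[[[0,0,0],[-1,-0.8,0],0.4],[[0,0,0],[-1,-0.8,0],0.4],[[0,0,0],[-0.5,0,0],0.4],[[0,0,0],[0,0,0],0.4],[[0,0,0],[0,0,0],0.4]])

```text
t: 65.53
position: [0.3421, -0.472, 0.2425]
orientation: [[0.075, 0.997, 0.002], [0.997, -0.075, -0.013], [-0.013, 0.003, -1.0]]
ft_force: [-0.5, 0.3, -0.2]
opening: 0.402
```

Run:
```python
from h import *
go(.4765,-.313,.082,-.081)
S=snap("scene","pics/m0.png");crop(S,170,145,330,235,4.8,"pics/m1.png")
T=snap("top","pics/m3.png");crop(T,310,205,490,290,4.4,"pics/m2.png")
```

```text
t65.5 pos [ 0.3421 -0.472   0.2425] jawyaw -0.075 tilt [ 0.002 -0.013] F [-0.5  0.3 -0.2] op 0.40
 total units shift [5.69 4.05 5.29] turn [0.04 0.15 0.07]
```

View pics/m1.png

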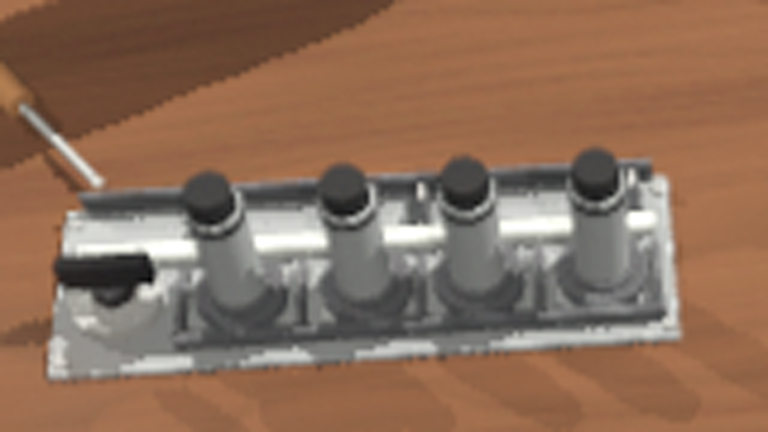

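View pics/m2.png

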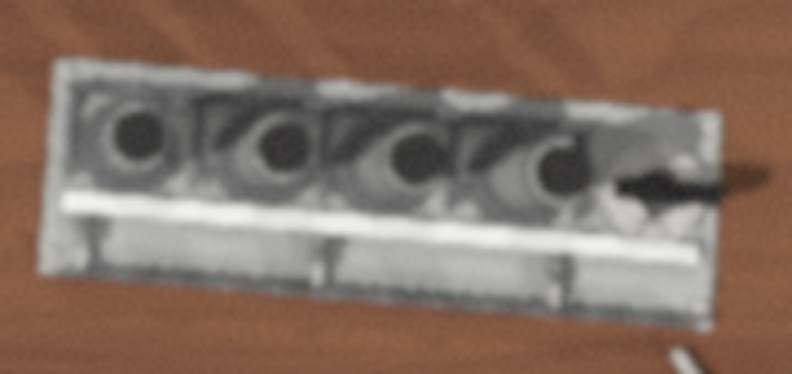

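View pics/m0.png

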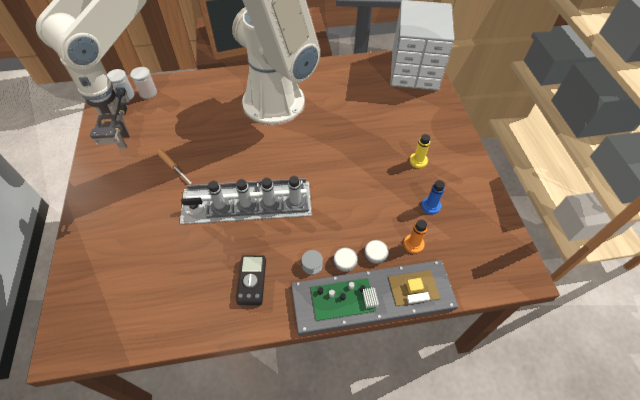

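Run:
```python
from h import *
T=snap("top");a=cv2.imread("pics/top0.png");b=cv2.imread("pics/m3.png")
for u in (330,350,380,410,440):
    r_=[]
    for im in (a,b):
        col=im[232:285,u].min(axis=1).astype(float); w=np.clip(col-195,0,None); v=(w*np.arange(232,285)).sum()/w.sum() if w.sum()>0 else np.nan; r_.append(onplane(T,u,v,.02)[0])
    print(u,np.round(r_,4),round((r_[1]-r_[0])*1000*.9967,1))
S=snap("scene");c=cv2.imread("pics/scene0.png").astype(int);d=S["image"][:,:,::-1].astype(int)
print("objects diff", np.abs(c[245:305,235:390]-d[245:305,235:390]).mean())
print([x for x in caps(S,.006) if -.3<x[0][1]<.05 and .4<x[0][0]<.6])
crop(S,200,170,310,225,7,"pics/m4.png")
```

```text
330 [0.453  0.4667] 13.6
350 [0.4483 0.461 ] 12.7
380 [0.4416 0.4541] 12.5
410 [0.4341 0.447 ] 12.9
440 [0.4281 0.4402] 12.1
objects diff 6.086057347670251
[(array([ 0.5892, -0.0025]), np.int32(49), array([289.5, 203.5]))]
```

View pics/m4.png

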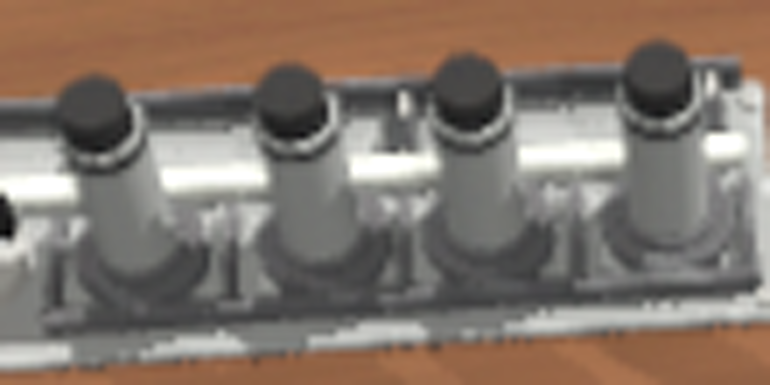

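Run:
```python
from h import *
T=snap("top");S=snap("scene")
ims=dict(top=(T,cv2.imread("pics/top0.png"),cv2.imread("pics/m3.png"),(326,336,346,356,366,376,386,396,406,416,426,436,446,456),230,285),
 scene=(S,cv2.imread("pics/scene0.png"),cv2.imread("pics/m0.png"),(230,232,255,257,280,282,302),178,215))
def edges(col,v0):
    w=col.astype(float); i=w.argmax(); hi=np.median(w[max(0,i-1):i+2]); th=205
    a=i
    while w[a]>th: a-=1
    b=i
    while w[b]>th: b+=1
    return v0+a+(th-w[a])/(w[a+1]-w[a]), v0+b-1+(w[b-1]-th)/(w[b-1]-w[b])
for n,(s,a,b,us,v0,v1) in ims.items():
    for u in us:
        try:
            e=[edges(cv2.GaussianBlur(im,(3,3),0)[v0:v1,u].min(axis=1),v0) for im in(a,b)]
            X=[[onplane(s,u,v,.02)[0] for v in q] for q in e]
            print(n,u,np.round(e,2).tolist(),((np.array(X[1])-X[0])*1000).round(1), "mid",round((np.mean(X[1])-np.mean(X[0]))*1000,1))
        except Exception as ex: print(n,u,ex)
# wing
g=T["image"].max(axis=2);m=((g<60)*255).astype(np.uint8);m[:, :448]=0;m[:,475:]=0;m[:235]=0;m[260:]=0
pts=np.argwhere(m>0)[:,::-1].astype(np.float32);print(len(pts),cv2.minAreaRect(pts),cv2.fitLine(pts,cv2.DIST_L2,0,.01,.01).ravel())
```

```text
top 326 [[253.39, 256.55], [248.41, 252.3]] [13.8 11.8] mid 12.8
top 336 [[253.78, 257.57], [249.84, 253.19]] [10.9 12.1] mid 11.5
top 346 [[254.52, 258.63], [251.0, 253.82]] [ 9.8 13.3] mid 11.6
top 356 [[255.52, 259.52], [251.11, 254.78]] [12.2 13.1] mid 12.7
top 366 [[256.6, 260.48], [252.0, 255.47]] [12.8 13.8] mid 13.3
top 376 [[257.64, 260.94], [253.15, 255.83]] [12.4 14.1] mid 13.3
top 386 [[258.38, 261.28], [253.5, 257.03]] [13.5 11.8] mid 12.6
top 396 [[258.91, 262.58], [255.0, 258.12]] [10.8 12.3] mid 11.6
top 406 [[259.61, 263.55], [256.09, 258.67]] [ 9.7 13.5] mid 11.6
top 416 [[260.58, 264.45], [256.25, 259.76]] [12. 13.] mid 12.5
top 426 [[262.0, 264.69], [257.5, 260.25]] [12.5 12.3] mid 12.4
top 436 [[263.22, 265.05], [258.0, 260.73]] [14.5 11.9] mid 13.2
top 446 [[264.33, 265.67], [258.56, 262.45]] [16.   8.9] mid 12.4
top 456 [[265.0, 268.67], [259.8, 263.47]] [14.4 14.3] mid 14.4
scene 230 [[189.78, 193.06], [191.12, 196.07]] [ 5.6 12.3] mid 9.0
scene 232 [[189.58, 193.02], [191.22, 196.02]] [ 6.9 12.3] mid 9.6
scene 255 [[188.95, 191.69], [191.88, 194.79]] [12.2 12.7] mid 12.4
scene 257 [[188.85, 191.4], [191.87, 194.53]] [12.5 12.9] mid 12.7
scene 280 [[186.55, 190.0], [188.2, 193.0]] [ 6.9 12.3] mid 9.6
scene 282 [[186.29, 189.95], [188.64, 193.0]] [ 9.8 12.5] mid 11.2
scene 302 [[185.8, 188.85], [188.91, 191.88]] [12.9 12.4] mid 12.6
82 ((462.0, 247.5), (22.0, 5.0), 0.0) [9.9610835e-01 8.8137016e-02 4.6100000e+02 2.4759756e+02]
```

Run:
```python
from h import *
T=snap("top")
crop(T,322,218,400,262,10,"pics/n1.png");crop(T,390,222,468,270,10,"pics/n2.png")
```

```text
(no output)
```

View pics/n1.png

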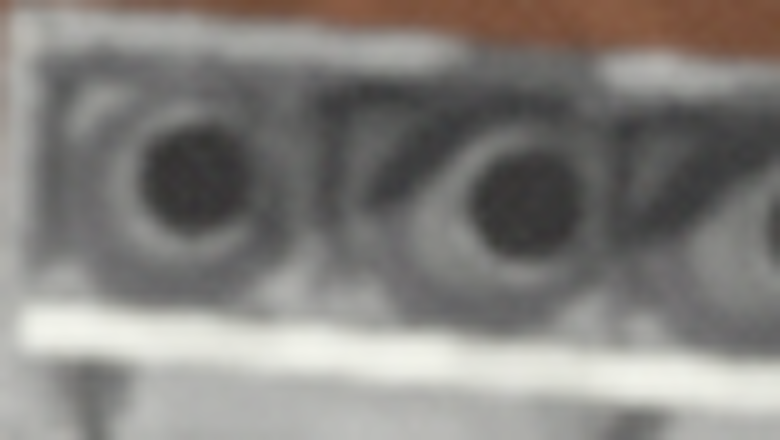

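View pics/n2.png

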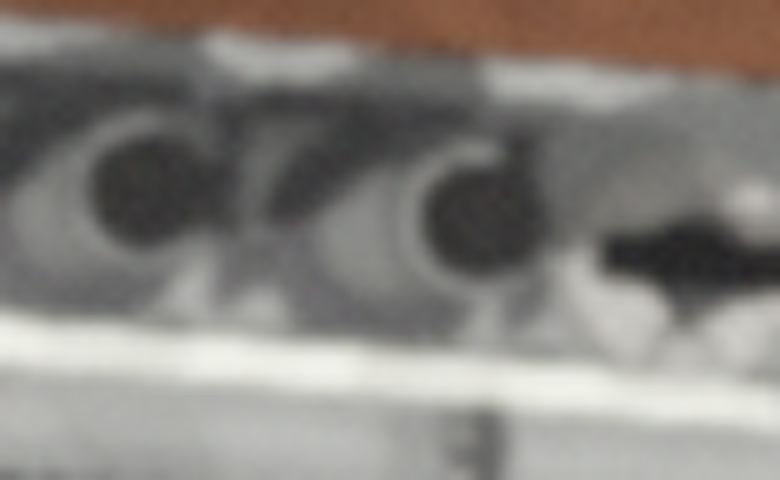

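Run:
```python
from h import *
S=snap("scene")
crop(S,200,190,258,222,13,"pics/n3.png");crop(S,254,186,312,218,13,"pics/n4.png")
```

```text
(no output)
```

View pics/n3.png

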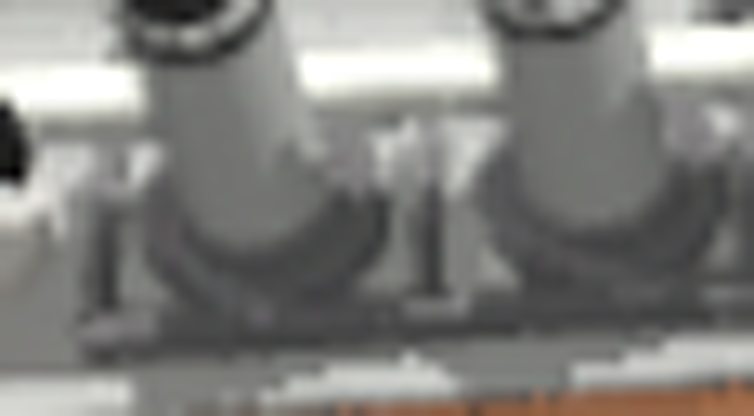

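View pics/n4.png

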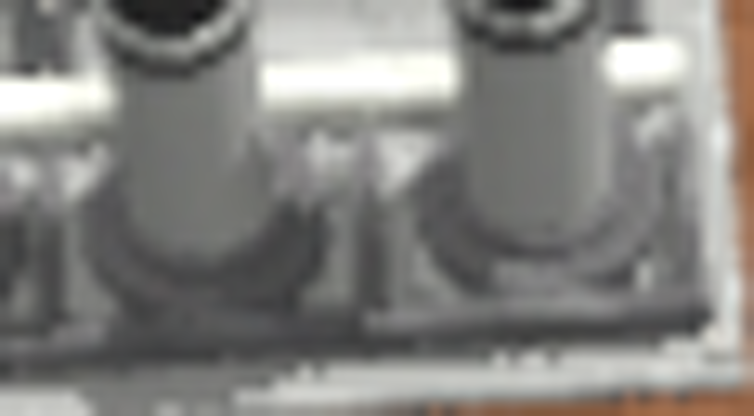

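Run:
```python
from h import *
print(r.state()["t"], r.close_job())
```

```text
the job is handed in; nothing more can be done
65.925 None
```

All four grey stands were pushed shut, inner tube first. They now stand upright in their own bays, and the clamp bar has dropped into the cam's notch against their feet. I handed the job in at about 66 s; no verdict was reported.

- **Shutting:** each push bottomed out hard at fingertip heights of 130.3 to 131.4 mm, against 130 mm for a shut stand. During the pushes the force was about 6 N at first, then about 11 N, as the inner tube and then the middle tube slid in.
- **Clamp:** the knob's wing now lies along the row, which is about 1.57 rad. The twisting load on the wrist had fallen to nearly zero when I let go. In the last close-ups all four feet touch both the bar and the fence, with no visible gap.
- **Disagreement:** my camera measurement of the bar's travel averaged about 12.6 mm, with single readings from 9 to 14 mm. That is under the expected 14 mm but above the 12.2 mm limit. I took it as camera error because the feet visibly touch on both sides.
- **Along the way:** the stand nearest the yellow look-alike shifted about 3 cm after I had shut it. I measured it again before picking it up.
- **Left alone:** the meter, wire reel, lamp heads and the coloured look-alikes look unmoved in the last picture, and the arm was clear of everything at the end.

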